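Gauge the drilled plinths and bring out the good one

ROBOT

A 7-joint arm with a two-finger parallel gripper is mounted at the origin on the work surface. World frame = base frame: x ahead of the robot, y to its left, z up, the work surface at z = 0. Lengths are in m, angles in rad, forces in N, time in s.
With the tool pointing down it reaches from about 0.4 to 0.85 m from the base axis. Payload 4.5 kg.
Tool frame: the origin (TCP) lies midway between the tips of the shut fingers; the grasp point (between the pads) lies 19 mm behind it; z points along the fingers, y is the line along which they close (so a half turn about z gives the same grasp; the last joint's range is limited). The gripper opens to 85 mm and grips with 20 to 120 N. Pads are 22 mm wide; open, the fingers measure 114 mm over their backs; the gripper's body (76 mm by 85 mm) begins 54 mm behind the grasp point. The pads swing forward as they close: fully open they stand 13 mm farther back than shut.
Start: joints at [-1.229, 0.689, -0.195, 1.565, 0.157, 0.902, -0.215], TCP at [0.189, 0.596, 0.196] pointing down, gripper open.
Joint ranges: [-3.01, 3.01], [-0.46, 2.08], [-1.47, 1.51], [0.13, 2.56], [-1, 4.14], [0.04, 2.09], [-2.66, 2.66]. Speed limits (rad/s): [2.57, 2.57, 3.14, 3.14, 3.14, 3.14, 3.14].

INTERFACE

Orientations are given as a unit quaternion [x, y, z, w].
In Python, from rig import sensors, optics, ticket gives the robot as it stands. The module is installed in compiled form; this text tells all that it offers.
- The arm moves only by the shell command python3 -m creep 'ROWS' [FORCE]. ROWS is a JSON object whose one key "commands" holds a list of rows, each an object of numbers: "claw": the finger opening in mm, from 0 to 85.4; "dx", "dy", "dz": the shift along the tool's x, y, z in units of 30 mm (1.0 is 30 mm); "ax", "ay", "az": the turn, a rotation vector about the tool's x, y, z in units of 5 degrees (1.0 is 5 degrees). In form: {"commands": [{"claw": .., "dx": .., "dy": .., "dz": .., "ax": .., "ay": .., "az": ..}, ...]}. A call has 1 to 8 rows; each row shifts and turns the commanded pose from where the row before left it, along the tool's axes as they then stand; what a row does not reach is not made up. A row lasts 1/12 s, in which the tool goes at most 41.7 mm and 7.16 degrees, less where a joint would pass 70% of its speed; a pose out of reach is approached as far as the arm can. A call is refused whole if a number of a shift passes 1 or a number of a turn 1, either way. A call with a gripper value outside its range is refused whole. The fingers move at their own pace and stop on an object; FORCE is the grip in N (left out, the last holds). Time passes only in rows, so rows that do not move let the fingers close. It gives the time, the measured TCP pose, the force, the opening and the grip force at its end, in the units of the state.
- sensors.sense(): the state, without advancing time (a new reading comes with each control period).
- optics.get_image(name): name is "side" or "top" or "wrist"; returns the picture (420x560x3 uint8, red, green, blue); there is no depth.
- optics.camera_params(name): a dict with "mtx" (3x3 intrinsics, pixels), "k1" (the pictures are not rectified: a ray, as slopes to the right and down, at radius r is drawn at 1 + k1 r^2 times it, then the intrinsics apply), "T" (4x4, takes a point from camera to world coordinates); the wrist camera has in their place "T_tool_cam" (4x4, takes a point from camera to tool coordinates, whose origin is the TCP and whose axes are the flange's). Camera axes: x right, y down, z forward; pixel columns grow to the right and rows downward; lengths in m; the calibration is good to about 2 mm. A picture is of the moment at which its call begins: read the wrist's pose just before it. camera_params takes no time and is no camera call.
- ticket.sign_off(): hands the job in; it is judged then, once.
The state is a dict: "clock": time; "q": joint angles; "joint_vel": joint speeds; "joint_torque": joint torques, N m; "tool_pos": TCP position; "ee_rot": TCP orientation; "force": force on the tool from outside, world axes, zero at the start; "ft_torque": the same for the moment, N m; "grip_width": opening from 0.0 (shut) to 1.0 (fully open); "grasp_force": force on a finger pad.
Only numpy, scipy, OpenCV 4.12 (cv2) and the standard library are available. Lean on these libraries where they do the work, as an engineer would, in place of code of your own. Each camera call takes 0.05 s, during which the arm holds its last target. There are 200 camera calls.

TASK

Take the pin gauge from its stand and try it in the hole of each of the three marble plinths, from the robot's left to its right: let the pin down upright until something stops it and you feel it press lightly, never forcing it. Only one plinth takes the pin fully home to the collar: finish with that plinth wholly on the slate sheet, upright, with the gauge left standing in it fully home, the two rejects left where they stood and all other things undisturbed.

Things in the scene. Friction and masses are not known exactly. Their poses are not given: they have to be found in the camera images.
- gauge: pin gauge, 0.12 kg, standing in its stand: steel pin 12 mm in diameter and 24 mm long with a chamfered tip, above it a dark collar 26 mm in diameter and 4 mm thick, above that a round brass handle 20 mm in diameter and 50 mm long (from 28 to 78 mm above the tip). Origin: the middle of the pin's tip; z points up along the handle
- gauge_tip (a point): middle of the gauge's pin tip (the same point as its origin)
- stand: pale wooden stand 70 x 70 x 34 mm, fixed to the bench, with a hole 17 mm wide and 30 mm deep in the middle of its top, for the gauge: the pin hangs in it with the collar resting on the top; a row of short thin burs stands along one edge. Origin: centre of the underside
- stand_hole (a point): centre of the stand's hole at its top face, 34 mm above the bench
- base_a: white marble plinth, 60 x 60 x 36 mm, about 0.34 kg, loose on the bench, with a round upright hole 13.5 mm wide (lightly chamfered mouth) in the middle of its top. The three look alike; in any of them the hole may be the clear one. Origin: centre of the underside; z up; x and y parallel to its sides
- base_b: white marble plinth, 60 x 60 x 36 mm, about 0.34 kg, loose on the bench, with a round upright hole 13.5 mm wide (lightly chamfered mouth) in the middle of its top. The three look alike; in any of them the hole may be the clear one. Origin: centre of the underside; z up; x and y parallel to its sides
- base_c: white marble plinth, 60 x 60 x 36 mm, about 0.34 kg, loose on the bench, with a round upright hole 13.5 mm wide (lightly chamfered mouth) in the middle of its top. The three look alike; in any of them the hole may be the clear one. Origin: centre of the underside; z up; x and y parallel to its sides
- base_a_mouth (a point): centre of this plinth's hole at the top face, 36 mm above its underside, z up. In one plinth (a different one each time) the hole is clear and the gauge pin goes in all its 24 mm, until the collar lies on the top face; in the two others a hidden drill core stops the pin after about 9 mm in one and 16 mm in the other
- base_b_mouth (a point): centre of this plinth's hole at the top face, 36 mm above its underside, z up. In one plinth (a different one each time) the hole is clear and the gauge pin goes in all its 24 mm, until the collar lies on the top face; in the two others a hidden drill core stops the pin after about 9 mm in one and 16 mm in the other
- base_c_mouth (a point): centre of this plinth's hole at the top face, 36 mm above its underside, z up. In one plinth (a different one each time) the hole is clear and the gauge pin goes in all its 24 mm, until the collar lies on the top face; in the two others a hidden drill core stops the pin after about 9 mm in one and 16 mm in the other
- slate: dark slate sheet 160 (its x) x 200 (its y) mm, let in flush with the top of the mat beyond the plinths, so that things slide onto it freely. Origin: its centre, level with the mat's top (2 mm above the bench); x and y parallel to its sides
- tree: small brass tree sculpture, 75 mm high, 60 mm wide, a bystander. Origin: centre of the foot
- tin_a: small round aluminium tin, 36 mm wide, 18 mm high, a bystander. Origin: centre of the underside
- tin_b: small round aluminium tin, 36 mm wide, 18 mm high, a bystander. Origin: centre of the underside
- wax_block: green wax block 60 x 40 x 22 mm, a bystander. Origin: centre of the underside
- coin_box: flat straw-coloured box 80 x 60 x 25 mm, a bystander. Origin: centre of the underside
- hammer: bench hammer lying flat, 160 mm long, a bystander. Origin: underside, at its middle
- mat: thin dark-green cutting mat, 390 x 483 x 2 mm, fixed to the bench; the plinths stand on it, 2 mm above the bench, and can slide on it. Origin: centre of its underside. Mat and stone are hard (a push grows by about 20 N per mm), so feel the pin down slowly, about 10 to 15 mm/s: it fails if a plinth is ever pressed on the mat with more than 40 N (its own weight is 3 to 4 N)
Mind the look-alikes: they are no part of the job. Leave any green, red or turquoise look-alike of the base_a alone.

How it is judged:
By the outcome, as a careful person would: the job done as asked, in the order asked, and still so for the second after the job is handed in, with the robot touching nothing.
It also fails if it takes over 72 s, if anything falls off the work surface, if the arm or the gripper's body presses on something with over 40 N, if the wrist force passes 120 N, or if a joint passes its speed limit or range.

## Working session

There is one attempt and no reset: what is moved stays moved. The work goes in short steps, Python scripts to look and compute and a shell command to move; the robot and the scene stay as the last step left them, time stands still between calls to the robot, and variables do not carry over. Pictures are saved under pics/ and viewed, at most 13 in all, crops included, and the job is handed in when it is done.

```bash
mkdir -p pics; cat > h.py <<'E'
import numpy as np, cv2
from scipy.spatial.transform import Rotation as R
from rig import sensors, optics, ticket
def snap(n,f=None):
    s=sensors.sense(); im=optics.get_image(n); p=optics.camera_params(n)
    if 'T' in p: T=np.array(p['T'])
    else:
        W=np.eye(4);W[:3,:3]=R.from_quat(s['ee_rot']).as_matrix();W[:3,3]=s['tool_pos'];T=W@np.array(p['T_tool_cam'])
    if f: cv2.imwrite(f,im[:,:,::-1])
    return im,(np.array(p['mtx']),p['k1'],T)
def ray(c,uv):
    K,k,T=c; d=np.linalg.solve(K,[uv[0],uv[1],1.])[:2]; x=d.copy()
    for _ in range(20): x=d/(1+k*(x@x))
    return T[:3,3],T[:3,:3]@np.array([x[0],x[1],1])
def onz(c,uv,z):
    o,d=ray(c,uv); return o+d*(z-o[2])/d[2]
def proj(c,P):
    K,k,T=c; q=T[:3,:3].T@(np.array(P)-T[:3,3]); x=q[:2]/q[2]; x=x*(1+k*(x@x)); return (K@[x[0],x[1],1])[:2]
E
python3 - <<'E'
from h import *
for n in('top','side'):
    im,c=snap(n,f'pics/{n}0.png'); np.savez(f'{n}0.npz',im=im,K=c[0],k=c[1],T=c[2]); print(n,c[2].round(3).tolist(),c[1],c[0].round(0).tolist())
s=sensors.sense();print(s)
E
```

```text
top [[0.001, -0.998, 0.058, 0.441], [-1.0, -0.001, 0.002, 0.014], [-0.002, -0.058, -0.998, 1.203], [0.0, 0.0, 0.0, 1.0]] -0.027109963089501234 [[483.0, 0.0, 284.0], [0.0, 483.0, 206.0], [0.0, 0.0, 1.0]]
side [[0.752, -0.327, 0.573, -0.283], [-0.659, -0.38, 0.649, -0.904], [0.006, -0.865, -0.501, 0.761], [0.0, 0.0, 0.0, 1.0]] 0.00013243254313522867 [[515.0, 0.0, 275.0], [0.0, 515.0, 201.0], [0.0, 0.0, 1.0]]
{'clock': 0.1, 'q': array([-1.22920893,  0.68992453, -0.19453775,  1.56625036,  0.15728136,
        0.90248249, -0.21508339]), 'joint_vel': array([ 0.00033686, -0.00161681,  0.00153155, -0.00269815, -0.00055953,
        0.00032252,  0.00136045]), 'joint_torque': array([-2.98571838e-03, -5.40607703e+01, -1.27149057e+00, -1.58988512e+01,
        9.36205150e-03,  4.41853073e-03,  3.47659501e-08]), 'tool_pos': array([0.18917963, 0.59500395, 0.19514674]), 'ee_rot': array([ 1.53239343e-01,  9.88188748e-01, -8.33416824e-04, -8.26101938e-05]), 'force': array([-0.29022592, -0.04731618,  0.27887233]), 'ft_torque': array([0.01231665, 0.03885946, 0.01441094]), 'grasp_force': 0.0, 'grip_width': 1.001188097793529}
```

View pics/top0.png

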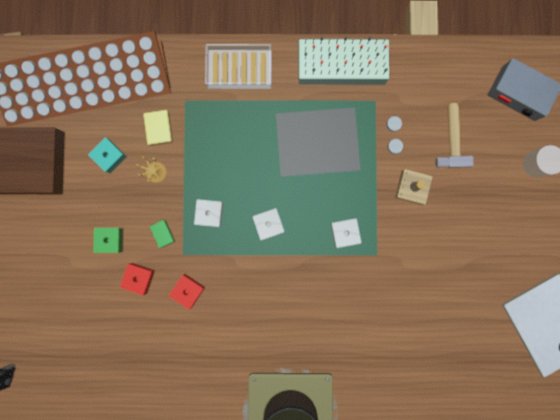

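View pics/side0.png

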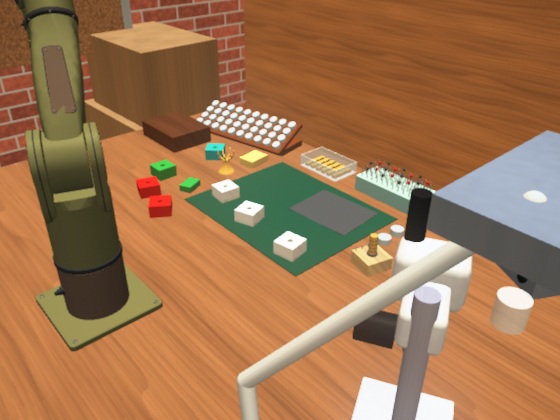

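The top view shows the white plinths at px (207,213), (268,224) and (347,233), listed from the robot's left. The stand and gauge are at about (415,187) and the slate at (318,142). The side view agrees, with the gauge at (373,245) and its burs not resolved. Next I'll measure these positions from the top view.

```bash
python3 - <<'E'
from h import *
d=np.load('top0.npz'); im=d['im']; c=(d['K'],float(d['k']),d['T'])
hsv=cv2.cvtColor(im,cv2.COLOR_RGB2HSV)
print(optics.camera_params('wrist')['T_tool_cam'],optics.camera_params('wrist')['mtx'])
def blobs(m,z,amin,name):
    cs,_=cv2.findContours(m.astype(np.uint8)*255,cv2.RETR_EXTERNAL,cv2.CHAIN_APPROX_NONE)
    for k in cs:
        if cv2.contourArea(k)<amin: continue
        (u,v),_,_=cv2.minAreaRect(k)
        P=np.array([onz(c,p,z)[:2] for p in k[:,0,:]],np.float32); r=cv2.minAreaRect(P)
        print(name,(round(u),round(v)),np.round(r[0],4),np.round(r[1],3),round(r[2],1))
        if name=='slate': print(cv2.boxPoints(r).round(3).tolist())
roi=np.zeros(im.shape[:2],bool); roi[101:255,184:377]=1
blobs(roi&(hsv[...,2]>150)&(hsv[...,1]<60),.038,100,'plinth')
blobs(roi&(hsv[...,1]<60)&(hsv[...,2]<130)&(hsv[...,2]>40),.002,1000,'slate')
r2=np.zeros_like(roi); r2[165:210,392:440]=1
blobs(r2&(hsv[...,2]>140),.034,100,'stand')
for n,uv,z in[('tin',(395,123),.018),('tin',(396,146),.018),('hammer',(455,161),.02),('hammer',(454,104),.02),('gaugetop',(420,185),.088),('tree',(152,171),.05)]:print(n,onz(c,uv,z).round(3))
cv2.imwrite('pics/crop1.png',cv2.resize(np.hstack([im[165:210,390:440],im[210:255,322:372],im[200:245,243:293],im[190:235,182:232]])[:,:,::-1],None,fx=4,fy=4,interpolation=cv2.INTER_CUBIC))
E
```

```text
[[ 8.91072668e-04 -9.56604046e-01 -2.91389610e-01  7.51302406e-02]
 [ 9.99999023e-01  5.38472035e-04  1.29025627e-03  9.52498059e-04]
 [-1.07735921e-03 -2.91390475e-01  9.56603591e-01 -1.77405862e-01]
 [ 0.00000000e+00  0.00000000e+00  0.00000000e+00  1.00000000e+00]] [[293.73796638   0.         284.71850231]
 [  0.         293.73796638 208.91811919]
 [  0.           0.           1.        ]]
plinth (346, 233) [ 0.4452 -0.1348] [0.064 0.063] 10.9
plinth (268, 224) [0.4666 0.0541] [0.064 0.064] 18.7
plinth (207, 213) [0.4932 0.2009] [0.063 0.064] 84.5
slate (333, 140) [ 0.6775 -0.1067] [0.163 0.126] 4.9
[[0.5910000205039978, -0.050999999046325684], [0.6019999980926514, -0.1770000010728836], [0.7639999985694885, -0.16300000250339508], [0.753000020980835, -0.03700000047683716]]
stand (416, 187) [ 0.5565 -0.305 ] [0.108 0.116] 0.1
tin [ 0.718 -0.261  0.018]
tin [ 0.66  -0.262  0.018]
hammer [ 0.623 -0.408  0.02 ]
hammer [ 0.766 -0.409  0.02 ]
gaugetop [ 0.556 -0.301  0.088]
tree [0.593 0.333 0.05 ]
```

View pics/crop1.png

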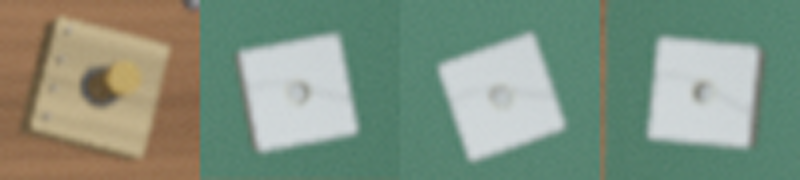

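```bash
python3 -m creep '{"commands":[{"dx":-1,"az":-1},{"dx":-1,"az":-1},{"dx":-1,"az":-1},{"dx":-1,"az":-0.5}]}'
```

```text
schema error: expected keys claw, dx, dy, dz, ax, ay, az
```

The crop shows the stand's burs along its left (+y) edge, so I'll turn the fingers to close along world x. That makes tool x = +y, tool y = +x and z = down.

```bash
python3 -m creep '{"commands":[{"claw":85,"dx":0,"dy":0,"dz":0,"ax":0,"ay":0,"az":1},{"claw":85,"dx":0,"dy":0,"dz":0,"ax":0,"ay":0,"az":1},{"claw":85,"dx":0,"dy":0,"dz":0,"ax":0,"ay":0,"az":1},{"claw":85,"dx":0,"dy":0,"dz":0,"ax":0,"ay":0,"az":1},{"claw":85,"dx":0,"dy":0,"dz":0,"ax":0,"ay":0,"az":1},{"claw":85,"dx":0,"dy":0,"dz":0,"ax":0,"ay":0,"az":1},{"claw":85,"dx":0,"dy":0,"dz":0,"ax":0,"ay":0,"az":1},{"claw":85,"dx":0,"dy":0,"dz":0,"ax":0,"ay":0,"az":1}]}'
python3 -m creep '{"commands":[{"claw":85,"dx":0,"dy":0,"dz":0,"ax":0,"ay":0,"az":1},{"claw":85,"dx":0,"dy":0,"dz":0,"ax":0,"ay":0,"az":1},{"claw":85,"dx":0,"dy":0,"dz":0,"ax":0,"ay":0,"az":1},{"claw":85,"dx":0,"dy":0,"dz":0,"ax":0,"ay":0,"az":1},{"claw":85,"dx":0,"dy":0,"dz":0,"ax":0,"ay":0,"az":1},{"claw":85,"dx":0,"dy":0,"dz":0,"ax":0,"ay":0,"az":1},{"claw":85,"dx":0,"dy":0,"dz":0,"ax":0,"ay":0,"az":0.48},{"claw":85,"dx":0,"dy":0,"dz":0,"ax":0,"ay":0,"az":0}]}'
python3 -m creep '{"commands":[{"claw":85,"dx":-0.5,"dy":1,"dz":0,"ax":0,"ay":0,"az":0},{"claw":85,"dx":-0.5,"dy":1,"dz":0,"ax":0,"ay":0,"az":0},{"claw":85,"dx":-0.5,"dy":1,"dz":0,"ax":0,"ay":0,"az":0},{"claw":85,"dx":-0.5,"dy":1,"dz":0,"ax":0,"ay":0,"az":0},{"claw":85,"dx":-0.5,"dy":1,"dz":0,"ax":0,"ay":0,"az":0},{"claw":85,"dx":-0.5,"dy":1,"dz":0,"ax":0,"ay":0,"az":0},{"claw":85,"dx":-0.5,"dy":1,"dz":0,"ax":0,"ay":0,"az":0},{"claw":85,"dx":-0.5,"dy":1,"dz":0,"ax":0,"ay":0,"az":0}]}'
python3 -c "
from h import *
s=sensors.sense();print(s['q'],s['clock'],R.from_quat(s['ee_rot']).as_matrix().round(4))"
```

```text
clock: 0.77
tool_pos: [0.1892, 0.5952, 0.1954]
ee_rot: [0.484, 0.875, -0.001, 0.0]
force: [-0.3, -0.2, -0.5]
grip_width: 0.993
grasp_force: 0.0
clock: 1.43
tool_pos: [0.189, 0.5953, 0.1954]
ee_rot: [0.708, 0.707, -0.0, 0.0]
force: [-0.0, 0.5, -0.3]
grip_width: 0.995
grasp_force: 0.0
clock: 2.1
tool_pos: [0.4304, 0.4744, 0.1957]
ee_rot: [0.707, 0.707, -0.0, -0.0]
force: [0.2, 0.6, 0.8]
grip_width: 0.996
grasp_force: 0.0
[-0.98026385  0.7126445   0.13895668  1.52494067 -0.11503837  0.91258357
 -0.80327923] 2.1 [[-9.e-04  1.e+00 -6.e-04]
 [ 1.e+00  9.e-04 -3.e-04]
 [-3.e-04 -6.e-04 -1.e+00]]
```

```bash
python3 -m creep '{"commands":[{"claw":85,"dx":-1,"dy":0.25,"dz":0.2,"ax":0,"ay":0,"az":0},{"claw":85,"dx":-1,"dy":0.25,"dz":0.2,"ax":0,"ay":0,"az":0},{"claw":85,"dx":-1,"dy":0.25,"dz":0.2,"ax":0,"ay":0,"az":0},{"claw":85,"dx":-1,"dy":0.25,"dz":0.2,"ax":0,"ay":0,"az":0},{"claw":85,"dx":-1,"dy":0.25,"dz":0.2,"ax":0,"ay":0,"az":0},{"claw":85,"dx":-1,"dy":0.25,"dz":0.2,"ax":0,"ay":0,"az":0},{"claw":85,"dx":-1,"dy":0.25,"dz":0.2,"ax":0,"ay":0,"az":0},{"claw":85,"dx":-1,"dy":0.25,"dz":0.2,"ax":0,"ay":0,"az":0}]}'
python3 -m creep '{"commands":[{"claw":85,"dx":-1,"dy":0.1,"dz":0.1,"ax":0,"ay":0,"az":0},{"claw":85,"dx":-0.1,"dy":0,"dz":0,"ax":0,"ay":0,"az":0},{"claw":85,"dx":0,"dy":0,"dz":0,"ax":0,"ay":0,"az":0}]}'
python3 - <<'E'
from h import *
im,c=snap('wrist','pics/w1.png'); np.savez('w1.npz',im=im,K=c[0],k=c[1],T=c[2])
print(proj(c,[.4932,.2009,.038]),sensors.sense()['tool_pos'])
E
```

```text
clock: 2.77
tool_pos: [0.4892, 0.2341, 0.1476]
ee_rot: [0.707, 0.708, -0.0, -0.0]
force: [-0.2, -0.0, -0.0]
grip_width: 0.998
grasp_force: 0.0
clock: 3.02
tool_pos: [0.4923, 0.1993, 0.1447]
ee_rot: [0.709, 0.706, -0.001, 0.0]
force: [0.2, 0.4, 0.2]
grip_width: 0.994
grasp_force: 0.0
[286.09061429 196.93484166] [0.4921802  0.20196838 0.14482647]
```

View pics/w1.png

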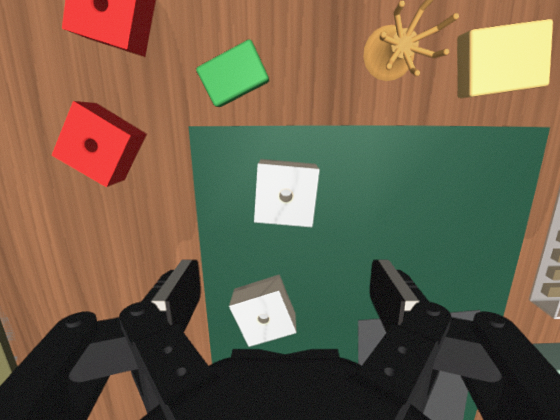

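The wrist view shows the left plinth's hole at (286,196), right where the top view predicted. The middle plinth is at (264,318) and the tree at (395,50). Now I'll fit the face and hole precisely, then move on to the other two.

```bash
cat >> h.py <<'E'
def face(im,c,P0,z=.038):
    """plinth top-face centre: (from square outline, from hole blob)"""
    g=cv2.cvtColor(im,cv2.COLOR_RGB2HSV); u,v=proj(c,[P0[0],P0[1],z])
    m=((g[...,2]>195)&(g[...,1]<40)).astype(np.uint8)
    m=cv2.morphologyEx(m,cv2.MORPH_OPEN,np.ones((3,3)))
    cs,_=cv2.findContours(m,cv2.RETR_EXTERNAL,cv2.CHAIN_APPROX_NONE)
    k=min((k for k in cs if cv2.contourArea(k)>800),key=lambda k:-cv2.pointPolygonTest(k,(float(u),float(v)),True))
    P=np.array([onz(c,p,z)[:2] for p in k[:,0,:]],np.float32); r=cv2.minAreaRect(P)
    M=cv2.moments(P); cen=np.array([M['m10'],M['m01']])/M['m00']
    f=np.zeros_like(m); cv2.drawContours(f,[k],-1,1,-1)
    val=im.mean(2); hm=(f>0)&(m==0)
    n,l,st,ce=cv2.connectedComponentsWithStats(hm.astype(np.uint8))
    j=[i for i in range(1,n) if st[i,4]>15 and np.hypot(*(ce[i]-[u,v]))<15]
    hs=[onz(c,ce[i],z)[:2].round(4).tolist()+[int(st[i,4])] for i in j]
    return np.round(r[0],4),np.round(r[1],4),round(r[2],1),cen.round(4),hs
E
python3 - <<'E'
from h import *
d=np.load('w1.npz'); im=d['im']; c=(d['K'],float(d['k']),d['T'])
print(face(im,c,[.493,.201])); print(face(im,c,[.4666,.054]))
u,v=286,196; print(im[v-9:v+10,u-9:u+10].mean(2).astype(int))
E
python3 -m creep '{"commands":[{"claw":85,"dx":-1,"dy":-0.2,"dz":0,"ax":0,"ay":0,"az":0},{"claw":85,"dx":-1,"dy":-0.2,"dz":0,"ax":0,"ay":0,"az":0},{"claw":85,"dx":-1,"dy":-0.2,"dz":0,"ax":0,"ay":0,"az":0},{"claw":85,"dx":-1,"dy":-0.2,"dz":0,"ax":0,"ay":0,"az":0},{"claw":85,"dx":-0.9,"dy":-0.1,"dz":0,"ax":0,"ay":0,"az":0},{"claw":85,"dx":0,"dy":0,"dz":0,"ax":0,"ay":0,"az":0},{"claw":85,"dx":0,"dy":0,"dz":0,"ax":0,"ay":0,"az":0}]}'
python3 - <<'E'
from h import *
im,c=snap('wrist','pics/w2.png'); np.savez('w2.npz',im=im,K=c[0],k=c[1],T=c[2])
print(face(im,c,[.4666,.054]))
E
python3 -m creep '{"commands":[{"claw":85,"dx":-1,"dy":-0.1,"dz":0,"ax":0,"ay":0,"az":0},{"claw":85,"dx":-1,"dy":-0.1,"dz":0,"ax":0,"ay":0,"az":0},{"claw":85,"dx":-1,"dy":-0.1,"dz":0,"ax":0,"ay":0,"az":0},{"claw":85,"dx":-1,"dy":-0.1,"dz":0,"ax":0,"ay":0,"az":0},{"claw":85,"dx":-1,"dy":-0.1,"dz":0,"ax":0,"ay":0,"az":0},{"claw":85,"dx":-1,"dy":-0.1,"dz":0,"ax":0,"ay":0,"az":0},{"claw":85,"dx":-0.3,"dy":-0.1,"dz":0,"ax":0,"ay":0,"az":0},{"claw":85,"dx":0,"dy":0,"dz":0,"ax":0,"ay":0,"az":0}]}'
python3 - <<'E'
from h import *
im,c=snap('wrist','pics/w3.png'); np.savez('w3.npz',im=im,K=c[0],k=c[1],T=c[2])
print(face(im,c,[.4452,-.1348]),sensors.sense()['tool_pos'])
E
```

```text
(array([0.4924, 0.2021]), array([0.06  , 0.0598]), 84.6, array([0.4924, 0.2022]), [[0.4927, 0.2005, 86]])
(array([0.4663, 0.0562]), array([0.0598, 0.0598]), 19.2, array([0.4662, 0.0562]), [[0.4665, 0.0551, 55]])
[[242 241 241 240 241 241 240 241 242 241 241 241 240 238 238 233 233 234
  236]
 [241 241 240 241 241 239 238 236 235 233 236 235 239 239 236 231 231 234
  235]
 [240 241 241 240 237 235 233 228 226 224 228 228 231 234 231 228 227 231
  237]
 [242 242 241 235 231 227 227 223 223 222 221 224 223 227 226 222 226 231
  237]
 [241 241 238 230 228 227 226 225 223 222 222 222 221 224 218 217 224 232
  238]
 [241 239 228 207 222 227 227 226 226 224 224 223 223 223 201 206 225 236
  237]
 [240 237 200 160 203 226 229 228 229 226 224 224 224 197 160 201 225 235
  239]
 [241 236 182 133 154 204 227 228 229 226 226 228 208 152 119 188 223 236
  240]
 [241 239 172 120 122 158 189 194 200 202 193 182 158 123 113 167 219 238
  239]
 [241 237 166 119 119 123 135 140 144 147 139 127 117 112 116 173 221 238
  240]
 [240 238 186 129 120 119 119 120 121 116 118 120 114 112 110 190 228 239
  23
[... 483 characters left out ...]
 240]
 [239 239 241 240 237 237 233 227 220 221 229 235 238 239 239 239 240 240
  240]
 [240 240 240 238 236 235 233 228 226 228 233 237 239 239 239 239 238 239
  238]]
clock: 3.65
tool_pos: [0.4654, 0.0558, 0.1451]
ee_rot: [0.707, 0.707, 0.0, 0.0]
force: [0.9, 1.1, -0.2]
grip_width: 0.992
grasp_force: 0.0
(array([0.4659, 0.0557]), array([0.0599, 0.0601]), 19.5, array([0.4659, 0.0557]), [[0.4667, 0.0531, 44]])
clock: 4.37
tool_pos: [0.4444, -0.1346, 0.1449]
ee_rot: [0.708, 0.706, 0.0, 0.0]
force: [0.0, 0.7, 0.1]
grip_width: 0.995
grasp_force: 0.0
(array([ 0.4448, -0.1328]), array([0.0598, 0.0598]), 10.8, array([ 0.4447, -0.1327]), [[0.445, -0.1348, 77]]) [ 0.44478929 -0.13241166  0.14485608]
```

```bash
python3 - <<'E'
from h import *
for i in range(5):
    im,c=snap('wrist'); s=sensors.sense(); r=face(im,c,[.4452,-.1348]); print(r[0],r[4],s['tool_pos'].round(4),R.from_quat(s['ee_rot']).as_rotvec().round(4))
E
```

```text
[ 0.4448 -0.1328] [[0.4452, -0.1349, 75]] [ 0.445  -0.1311  0.1448] [-2.2184 -2.2238 -0.0027]
[ 0.4448 -0.1327] [[0.4453, -0.1348, 75]] [ 0.445  -0.1307  0.1448] [-2.2169 -2.225  -0.0027]
[ 0.4448 -0.1328] [[0.4452, -0.1349, 73]] [ 0.4449 -0.1307  0.1448] [-2.2166 -2.2253 -0.0024]
[ 0.4448 -0.1328] [[0.4452, -0.1348, 75]] [ 0.4447 -0.131   0.1448] [-2.2169e+00 -2.2251e+00 -1.9000e-03]
[ 0.4448 -0.1328] [[0.4451, -0.1348, 75]] [ 0.4446 -0.1313  0.1449] [-2.2176e+00 -2.2247e+00 -1.5000e-03]
```

```bash
python3 -m creep '{"commands":[{"claw":85,"dx":0,"dy":0,"dz":-0.8,"ax":0,"ay":0,"az":0},{"claw":85,"dx":-0.8,"dy":0.6,"dz":-0.9,"ax":0,"ay":0,"az":0},{"claw":85,"dx":-1,"dy":0.6,"dz":0,"ax":0,"ay":0,"az":0},{"claw":85,"dx":-1,"dy":0.6,"dz":0,"ax":0,"ay":0,"az":0},{"claw":85,"dx":-1,"dy":0.6,"dz":0,"ax":0,"ay":0,"az":0},{"claw":85,"dx":-1,"dy":0.6,"dz":0,"ax":0,"ay":0,"az":0},{"claw":85,"dx":-0.8,"dy":0.7,"dz":0,"ax":0,"ay":0,"az":0},{"claw":85,"dx":0,"dy":0,"dz":0,"ax":0,"ay":0,"az":0}]}'
python3 -m creep '{"commands":[{"claw":85,"dx":0,"dy":0,"dz":0,"ax":0,"ay":0,"az":0},{"claw":85,"dx":0,"dy":0,"dz":0,"ax":0,"ay":0,"az":0},{"claw":85,"dx":0,"dy":0,"dz":0,"ax":0,"ay":0,"az":0}]}'
python3 - <<'E'
from h import *
im,c=snap('wrist'); np.savez('w4.npz',im=im,K=c[0],k=c[1],T=c[2]); u,v=proj(c,[.556,-.303,.06]).astype(int); print(u,v)
cv2.imwrite('pics/w4.png',cv2.resize(im[max(0,v-100):v+100,u-130:u+130,::-1],None,fx=3,fy=3)); print(u-130,max(0,v-100))
E
```

```text
clock: 5.33
tool_pos: [0.5583, -0.3068, 0.1956]
ee_rot: [0.709, 0.706, -0.0, 0.003]
force: [0.4, -1.0, 0.1]
grip_width: 0.997
grasp_force: 0.0
clock: 5.58
tool_pos: [0.5544, -0.2992, 0.1957]
ee_rot: [0.706, 0.708, 0.0, -0.001]
force: [0.6, -0.4, 0.6]
grip_width: 0.995
grasp_force: 0.0
286 195
156 95
```

View pics/w4.png

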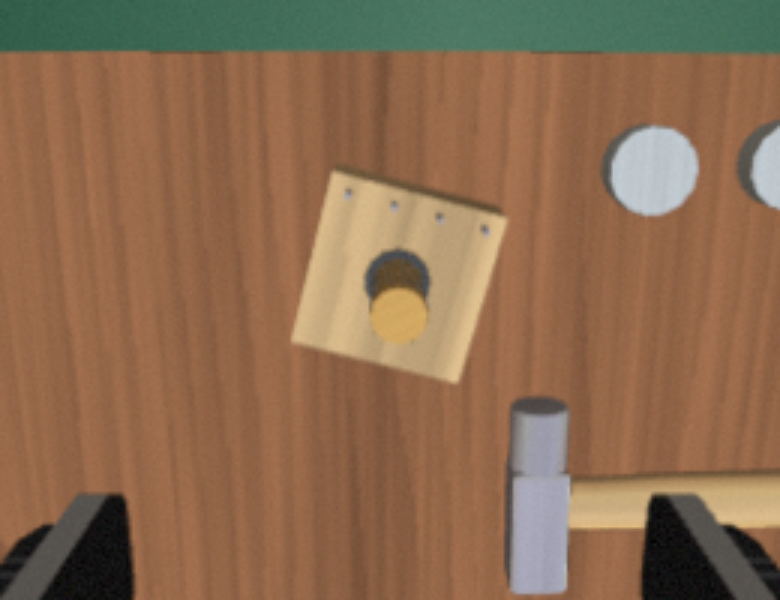

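The wrist crop shows the handle top at px (288.7,200), the collar at (288.7,189), and the burs along the far +y edge. The finger line along x is clear, and the hammer head starts around px (326,230).

```bash
cat >> h.py <<'E'
def gauge(im,c,P0,ztop):
    u,v=proj(c,[P0[0],P0[1],ztop]); h=cv2.cvtColor(im,cv2.COLOR_RGB2HSV)
    m=((h[...,2]>195)&(h[...,1]>120)&(h[...,0]<30)).astype(np.uint8)
    n,l,st,ce=cv2.connectedComponentsWithStats(m)
    i=min((i for i in range(1,n) if st[i,4]>80),key=lambda i:np.hypot(*(ce[i]-[u,v])))
    k=max(cv2.findContours((l==i).astype(np.uint8),0,1)[0],key=len)
    P=np.array([onz(c,p,ztop)[:2] for p in k[:,0,:]],np.float32)
    (x,y),r=cv2.minEnclosingCircle(P); return onz(c,ce[i],ztop)[:2].round(4),np.round([x,y,r],4),ce[i].round(1),int(st[i,4])
E
python3 - <<'E'
from h import *
for i in range(3):
    im,c=snap('wrist'); print(gauge(im,c,[.556,-.301],.088),sensors.sense()['tool_pos'].round(4))
h=cv2.cvtColor(im,cv2.COLOR_RGB2HSV);print(h[200,275:300].tolist())
# collar: dark annulus + stand
m=((h[...,2]<90)).astype(np.uint8); n,l,st,ce=cv2.connectedComponentsWithStats(m)
print([(ce[i].round(1).tolist(),st[i].tolist(),onz(c,ce[i],.038).round(4).tolist()) for i in range(1,n) if st[i,4]>15 and abs(ce[i][0]-288)<30 and abs(ce[i][1]-190)<30])
E
```

```text
(array([ 0.5577, -0.3008]), array([ 0.5575, -0.3008,  0.0093]), array([288.3, 199.8]), 251) [ 0.5545 -0.2999  0.196 ]
(array([ 0.5578, -0.3009]), array([ 0.5576, -0.301 ,  0.0093]), array([288.4, 199.4]), 251) [ 0.5546 -0.3002  0.1961]
(array([ 0.5578, -0.3008]), array([ 0.5576, -0.301 ,  0.0093]), array([288.2, 199. ]), 249) [ 0.5546 -0.3006  0.1961]
[[18, 93, 208], [17, 94, 206], [18, 92, 200], [18, 94, 185], [18, 124, 197], [19, 139, 207], [18, 136, 210], [19, 137, 209], [19, 134, 210], [18, 135, 210], [19, 135, 208], [19, 136, 207], [18, 136, 210], [19, 135, 210], [19, 137, 209], [19, 134, 211], [19, 140, 208], [19, 137, 211], [19, 135, 213], [19, 137, 210], [19, 136, 212], [19, 135, 213], [18, 137, 205], [18, 106, 182], [18, 94, 185]]
[([287.9, 183.5], [278, 178, 21, 14, 127], [0.558, -0.2955, 0.038])]
```

```bash
python3 -m creep '{"commands":[{"claw":50,"dx":0,"dy":0.1,"dz":0,"ax":0,"ay":0,"az":0},{"claw":50,"dx":0,"dy":0,"dz":0.6,"ax":0,"ay":0,"az":0},{"claw":50,"dx":0,"dy":0,"dz":0.6,"ax":0,"ay":0,"az":0},{"claw":50,"dx":0,"dy":0,"dz":0.6,"ax":0,"ay":0,"az":0},{"claw":50,"dx":0,"dy":0,"dz":0.6,"ax":0,"ay":0,"az":0},{"claw":50,"dx":0,"dy":0,"dz":0,"ax":0,"ay":0,"az":0}]}' 40
python3 -m creep '{"commands":[{"claw":50,"dx":0,"dy":0,"dz":0.6,"ax":0,"ay":0,"az":0},{"claw":50,"dx":0,"dy":0,"dz":0.6,"ax":0,"ay":0,"az":0},{"claw":50,"dx":0,"dy":0,"dz":0.6,"ax":0,"ay":0,"az":0},{"claw":50,"dx":0,"dy":0,"dz":0.4,"ax":0,"ay":0,"az":0},{"claw":50,"dx":0,"dy":0,"dz":0.23,"ax":0,"ay":0,"az":0},{"claw":50,"dx":0,"dy":0,"dz":0,"ax":0,"ay":0,"az":0},{"claw":50,"dx":0,"dy":0,"dz":0,"ax":0,"ay":0,"az":0},{"claw":50,"dx":0,"dy":0,"dz":0,"ax":0,"ay":0,"az":0}]}'
python3 - <<'E'
from h import *
im,c=snap('wrist','pics/w5.png'); np.savez('w5.npz',im=im,K=c[0],k=c[1],T=c[2]); s=sensors.sense(); print(s['tool_pos'],gauge(im,c,[.5578,-.301],.088))
E
```

```text
clock: 6.28
tool_pos: [0.5555, -0.3001, 0.1205]
ee_rot: [0.707, 0.707, -0.001, -0.003]
force: [-0.3, 0.4, 0.3]
grip_width: 0.583
grasp_force: 0.0
clock: 6.95
tool_pos: [0.5587, -0.3021, 0.0521]
ee_rot: [0.707, 0.707, 0.0, 0.001]
force: [0.4, -0.3, -0.1]
grip_width: 0.584
grasp_force: 0.0
[ 0.55868679 -0.3020149   0.05216958] (array([ 0.5577, -0.3005]), array([ 0.5576, -0.3007,  0.0095]), array([283.8, 264.3]), 860)
```

View pics/w5.png

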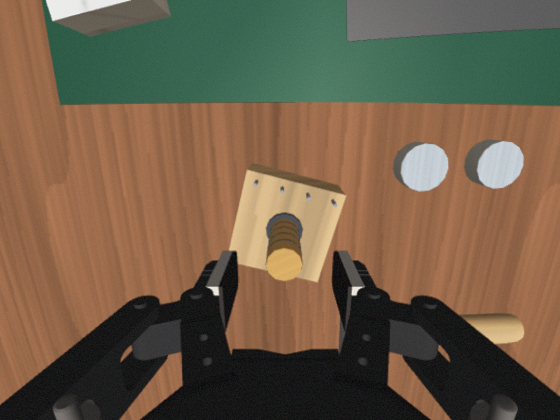

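The handle at (284,264) is centred between the fingers, so I'll grip it and lift.

```bash
python3 -m creep '{"commands":[{"claw":15,"dx":0,"dy":0,"dz":0,"ax":0,"ay":0,"az":0},{"claw":10,"dx":0,"dy":0,"dz":0,"ax":0,"ay":0,"az":0},{"claw":10,"dx":0,"dy":0,"dz":0,"ax":0,"ay":0,"az":0},{"claw":10,"dx":0,"dy":0,"dz":0,"ax":0,"ay":0,"az":0},{"claw":10,"dx":0,"dy":0,"dz":0,"ax":0,"ay":0,"az":0},{"claw":10,"dx":0,"dy":0,"dz":0,"ax":0,"ay":0,"az":0},{"claw":10,"dx":0,"dy":0,"dz":0,"ax":0,"ay":0,"az":0}]}' 40
python3 - <<'E'
from h import *
for i in range(2):
    im,c=snap('wrist'); np.savez('w6.npz',im=im,K=c[0],k=c[1],T=c[2]); s=sensors.sense(); print(s['tool_pos'],s['force'],R.from_quat(s['ee_rot']).as_matrix().round(4)[2],gauge(im,c,[.5578,-.301],.088))
E
```

```text
clock: 7.58
tool_pos: [0.5597, -0.3021, 0.053]
ee_rot: [0.707, 0.707, 0.001, 0.002]
force: [0.4, 1.2, 8.9]
grip_width: 0.115
grasp_force: 4.7
[ 0.55969768 -0.30209191  0.05298758] [0.19443813 0.33053531 8.99943933] [-0.0014  0.004  -1.    ] (array([ 0.5589, -0.3005]), array([ 0.5576, -0.3007,  0.0094]), array([284.3, 263.5]), 528)
[ 0.55972067 -0.30207017  0.05298259] [ 0.23161969  0.70447597 10.20823335] [-0.0014  0.004  -1.    ] (array([ 0.5589, -0.3005]), array([ 0.5579, -0.3007,  0.0094]), array([284.3, 263.5]), 526)
```

```bash
python3 - <<'E'
from h import *
d=np.load('w6.npz'); im=d['im']
cv2.imwrite('pics/w6.png',cv2.resize(im[140:370,180:390,::-1],None,fx=2.6,fy=2.6,interpolation=cv2.INTER_CUBIC))
E
```

```text
(no output)
```

View pics/w6.png

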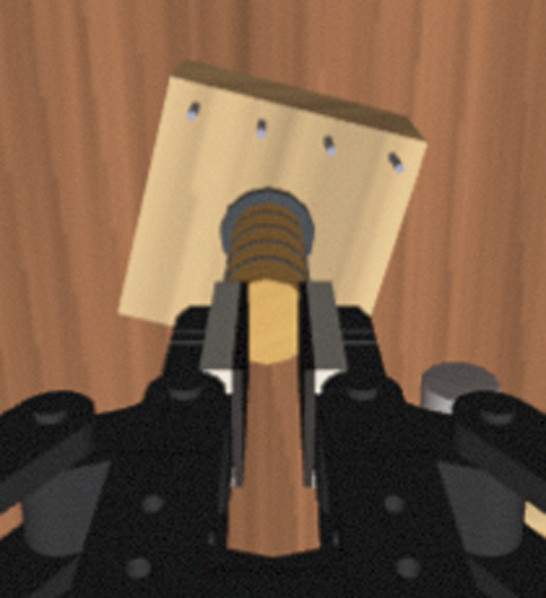

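The crop shows the pads on the handle, with the handle disc at (272,320), but the grip is light at 4.7 N. I'll close further and hold.

```bash
python3 -m creep '{"commands":[{"claw":0,"dx":0,"dy":0,"dz":0,"ax":0,"ay":0,"az":0},{"claw":0,"dx":0,"dy":0,"dz":0,"ax":0,"ay":0,"az":0},{"claw":0,"dx":0,"dy":0,"dz":0,"ax":0,"ay":0,"az":0}]}' 40
python3 - <<'E'
from h import *
im,c=snap('wrist'); np.savez('w7.npz',im=im,K=c[0],k=c[1],T=c[2])
a=im[140:370,180:390,::-1]; im2,c2=snap('side'); u,v=proj(c2,[.558,-.301,.07]).astype(int); b=im2[v-70:v+45,u-52:u+53,::-1]
cv2.imwrite('pics/w7.png',cv2.resize(np.hstack([a,cv2.resize(b,(210,230))]),None,fx=1.9,fy=1.9)); s=sensors.sense(); print(s['grip_width'],s['grasp_force'],s['force'])
E
```

```text
clock: 7.93
tool_pos: [0.5576, -0.3026, 0.0533]
ee_rot: [0.708, 0.707, -0.0, 0.001]
force: [-4.1, 0.7, 15.0]
grip_width: -0.002
grasp_force: 7.3
-0.0006236647166086294 7.2450567082705675 [-3.72901268  1.21924994 13.87877418]
```

View pics/w7.png

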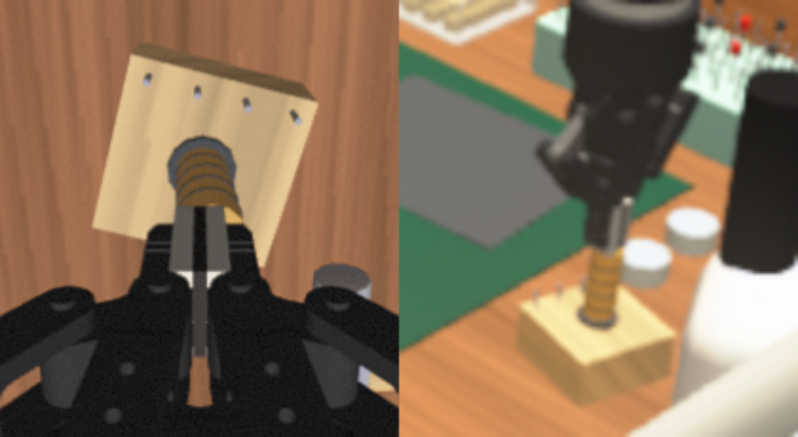

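The side crop shows the shut fingertips sitting on top of the handle rather than beside it. The pad geometry in the wrist image, the 14 N of contact and the handle top at 88 mm all say the same thing: the real tips are about 35 mm behind the reported TCP. I'll back off, open, re-measure and go about 40 mm lower.

```bash
python3 -m creep '{"commands":[{"claw":0,"dx":0,"dy":0,"dz":-0.3,"ax":0,"ay":0,"az":0},{"claw":50,"dx":0,"dy":0,"dz":-0.2,"ax":0,"ay":0,"az":0},{"claw":50,"dx":0,"dy":0,"dz":0,"ax":0,"ay":0,"az":0},{"claw":50,"dx":0,"dy":0,"dz":0,"ax":0,"ay":0,"az":0},{"claw":50,"dx":0,"dy":0,"dz":0,"ax":0,"ay":0,"az":0},{"claw":50,"dx":0,"dy":0,"dz":0,"ax":0,"ay":0,"az":0}]}' 40
python3 - <<'E'
from h import *
im,c=snap('wrist','pics/w8.png'); np.savez('w8.npz',im=im,K=c[0],k=c[1],T=c[2]); s=sensors.sense(); print(s['tool_pos'],s['force'],gauge(im,c,[.5578,-.301],.088))
E
```

```text
clock: 8.53
tool_pos: [0.5575, -0.3013, 0.0655]
ee_rot: [0.707, 0.707, -0.0, -0.0]
force: [-0.1, 1.0, -0.3]
grip_width: 0.591
grasp_force: 0.0
[ 0.55752532 -0.3013388   0.0654456 ] [-0.10956949  0.2424476  -0.62051598] (array([ 0.5576, -0.3005]), array([ 0.5577, -0.3007,  0.0096]), array([285.7, 254.6]), 747)
```

```bash
python3 -m creep '{"commands":[{"claw":50,"dx":0,"dy":0,"dz":0.3,"ax":0,"ay":0,"az":0},{"claw":50,"dx":0,"dy":0,"dz":0.3,"ax":0,"ay":0,"az":0},{"claw":50,"dx":0,"dy":0,"dz":0.3,"ax":0,"ay":0,"az":0},{"claw":50,"dx":0,"dy":0,"dz":0.3,"ax":0,"ay":0,"az":0},{"claw":50,"dx":0,"dy":0,"dz":0.3,"ax":0,"ay":0,"az":0},{"claw":50,"dx":0,"dy":0,"dz":0.2,"ax":0,"ay":0,"az":0},{"claw":50,"dx":0,"dy":0,"dz":0,"ax":0,"ay":0,"az":0},{"claw":50,"dx":0,"dy":0,"dz":0,"ax":0,"ay":0,"az":0}]}' 40
python3 -m creep '{"commands":[{"claw":15,"dx":0,"dy":0,"dz":0,"ax":0,"ay":0,"az":0},{"claw":15,"dx":0,"dy":0,"dz":0,"ax":0,"ay":0,"az":0},{"claw":15,"dx":0,"dy":0,"dz":0,"ax":0,"ay":0,"az":0},{"claw":15,"dx":0,"dy":0,"dz":0,"ax":0,"ay":0,"az":0},{"claw":15,"dx":0,"dy":0,"dz":0,"ax":0,"ay":0,"az":0},{"claw":15,"dx":0,"dy":0,"dz":0,"ax":0,"ay":0,"az":0}]}' 40
python3 - <<'E'
from h import *
im,c=snap('wrist','pics/w9.png'); np.savez('w9.npz',im=im,K=c[0],k=c[1],T=c[2])
E
```

```text
clock: 9.25
tool_pos: [0.5575, -0.3014, 0.0144]
ee_rot: [0.707, 0.707, -0.0, -0.0]
force: [-0.3, 0.5, 0.2]
grip_width: 0.589
grasp_force: 0.0
clock: 9.75
tool_pos: [0.5584, -0.3018, 0.0156]
ee_rot: [0.707, 0.707, 0.0, 0.001]
force: [-0.4, 0.2, 5.1]
grip_width: 0.223
grasp_force: 39.0
```

View pics/w9.png

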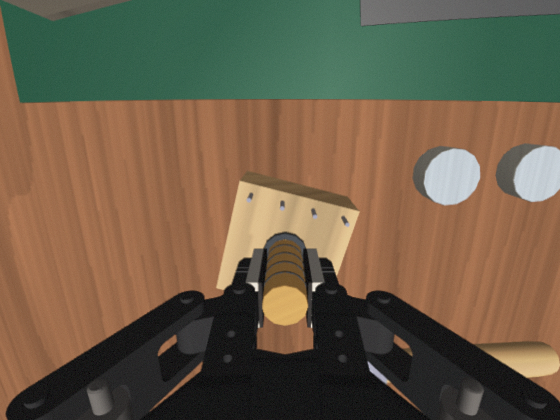

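The view shows the handle at (285,305) firmly between the pads at 39 N. Now lift and carry it to the left plinth.

```bash
python3 - <<'E'
from h import *
d=np.load('w9.npz'); c=(d['K'],float(d['k']),d['T']); print(gauge(d['im'],c,[.5578,-.301],.088), c[2][:3,3]-c[2][:3,:3]@np.array(optics.camera_params('wrist')['T_tool_cam'])[:3,:3].T@np.array(optics.camera_params('wrist')['T_tool_cam'])[:3,3])
E
python3 -m creep '{"commands":[{"claw":15,"dx":0,"dy":0,"dz":-0.3,"ax":0,"ay":0,"az":0},{"claw":15,"dx":0,"dy":0,"dz":-0.6,"ax":0,"ay":0,"az":0},{"claw":15,"dx":0,"dy":0,"dz":-0.8,"ax":0,"ay":0,"az":0},{"claw":15,"dx":0,"dy":0,"dz":-0.8,"ax":0,"ay":0,"az":0},{"claw":15,"dx":0.3,"dy":0,"dz":-0.5,"ax":0,"ay":0,"az":0},{"claw":15,"dx":0.6,"dy":-0.1,"dz":0,"ax":0,"ay":0,"az":0},{"claw":15,"dx":1,"dy":-0.1,"dz":0,"ax":0,"ay":0,"az":0},{"claw":15,"dx":1,"dy":-0.1,"dz":0,"ax":0,"ay":0,"az":0}]}'
python3 -m creep '{"commands":[{"claw":15,"dx":1,"dy":-0.2,"dz":0,"ax":0,"ay":0,"az":0},{"claw":15,"dx":1,"dy":-0.2,"dz":0,"ax":0,"ay":0,"az":0},{"claw":15,"dx":1,"dy":-0.2,"dz":0,"ax":0,"ay":0,"az":0},{"claw":15,"dx":1,"dy":-0.2,"dz":0,"ax":0,"ay":0,"az":0},{"claw":15,"dx":1,"dy":-0.2,"dz":0,"ax":0,"ay":0,"az":0},{"claw":15,"dx":1,"dy":-0.2,"dz":0,"ax":0,"ay":0,"az":0},{"claw":15,"dx":1,"dy":-0.2,"dz":0,"ax":0,"ay":0,"az":0},{"claw":15,"dx":1,"dy":-0.2,"dz":0,"ax":0,"ay":0,"az":0}]}'
python3 -m creep '{"commands":[{"claw":15,"dx":1,"dy":-0.1,"dz":0,"ax":0,"ay":0,"az":0},{"claw":15,"dx":1,"dy":0,"dz":0,"ax":0,"ay":0,"az":0},{"claw":15,"dx":1,"dy":0,"dz":0,"ax":0,"ay":0,"az":0},{"claw":15,"dx":1,"dy":0,"dz":0,"ax":0,"ay":0,"az":0},{"claw":15,"dx":0.8,"dy":0,"dz":0,"ax":0,"ay":0,"az":0},{"claw":15,"dx":0.3,"dy":0,"dz":0,"ax":0,"ay":0,"az":0},{"claw":15,"dx":0,"dy":0,"dz":0,"ax":0,"ay":0,"az":0},{"claw":15,"dx":0,"dy":0,"dz":0,"ax":0,"ay":0,"az":0}]}'
```

```text
(array([ 0.5577, -0.3003]), array([ 0.5577, -0.3005,  0.0096]), array([284.5, 305.4]), 1348) [ 0.5583525  -0.301802    0.01563753]
clock: 10.47
tool_pos: [0.5482, -0.2148, 0.1055]
ee_rot: [0.708, 0.706, -0.0, 0.0]
force: [0.3, 1.5, -1.4]
grip_width: 0.223
grasp_force: 39.6
clock: 11.13
tool_pos: [0.5002, 0.0268, 0.1052]
ee_rot: [0.707, 0.707, -0.0, -0.0]
force: [0.5, 0.6, -0.9]
grip_width: 0.219
grasp_force: 39.6
clock: 11.8
tool_pos: [0.4978, 0.1773, 0.105]
ee_rot: [0.707, 0.707, -0.001, 0.0]
force: [-0.1, -0.1, -1.0]
grip_width: 0.223
grasp_force: 39.5
```

```bash
cat >> h.py <<'E'
def tgt(P0):
    for i in range(2):
        im,c=snap('wrist'); s=sensors.sense(); f=face(im,c,P0); p=s['tool_pos']; zt=p[2]+.027  # handle top height: tip -5.6mm +78 -... 
        g=gauge(im,c,p[:2]+[-.0006,.0014],p[2]+.0724); off=g[1][:2]-p[:2]; t=f[0]-off
        print('face',f[0],f[1],f[4],'gauge off',off.round(4),'tcp',p.round(4),'-> units dx,dy',((t-p[:2])/.03).round(3)[::-1])
    return im
E
python3 - <<'E'
from h import *
im=tgt([.4924,.2021]); cv2.imwrite('pics/w10.png',im[:,:,::-1])
E
```

```text
face [0.4924 0.202 ] [0.0603 0.06  ] [[0.4925, 0.2, 98]] gauge off [-0.0007  0.0027] tcp [0.4979 0.1761 0.105 ] -> units dx,dy [ 0.773 -0.16 ]
face [0.4924 0.202 ] [0.0603 0.06  ] [[0.4924, 0.1998, 90]] gauge off [-0.0006  0.0019] tcp [0.498  0.1757 0.105 ] -> units dx,dy [ 0.813 -0.167]
```

View pics/w10.png

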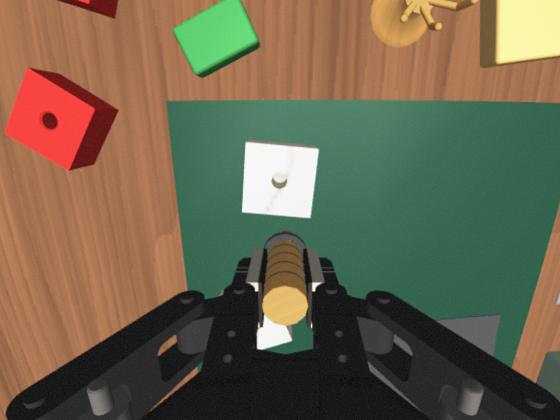

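The view shows the left plinth's hole at (280,181), with the held gauge upright at (285,305). Now move over it and come down to just above the mouth.

```bash
python3 -m creep '{"commands":[{"claw":15,"dx":0.3,"dy":-0.07,"dz":0,"ax":0,"ay":0,"az":0},{"claw":15,"dx":0.34,"dy":-0.07,"dz":0,"ax":0,"ay":0,"az":0},{"claw":15,"dx":0.2,"dy":-0.03,"dz":0.3,"ax":0,"ay":0,"az":0},{"claw":15,"dx":0,"dy":0,"dz":0.5,"ax":0,"ay":0,"az":0},{"claw":15,"dx":0,"dy":0,"dz":0.5,"ax":0,"ay":0,"az":0},{"claw":15,"dx":0,"dy":0,"dz":0.3,"ax":0,"ay":0,"az":0},{"claw":15,"dx":0,"dy":0,"dz":0,"ax":0,"ay":0,"az":0},{"claw":15,"dx":0,"dy":0,"dz":0,"ax":0,"ay":0,"az":0}]}'
python3 -m creep '{"commands":[{"claw":15,"dx":0,"dy":0,"dz":0,"ax":0,"ay":0,"az":0},{"claw":15,"dx":0,"dy":0,"dz":0,"ax":0,"ay":0,"az":0},{"claw":15,"dx":0,"dy":0,"dz":0,"ax":0,"ay":0,"az":0}]}'
python3 -c "
from h import *
s=sensors.sense();print(s['tool_pos'],R.from_quat(s['ee_rot']).as_matrix().round(4)[2],s['force'])"
```

```text
clock: 12.57
tool_pos: [0.4925, 0.2038, 0.0564]
ee_rot: [0.707, 0.707, -0.001, -0.0]
force: [0.2, -0.7, -1.3]
grip_width: 0.221
grasp_force: 39.5
clock: 12.82
tool_pos: [0.4935, 0.2039, 0.0577]
ee_rot: [0.707, 0.707, 0.001, 0.0]
force: [0.0, 0.4, -1.7]
grip_width: 0.223
grasp_force: 39.5
[0.49354453 0.20386752 0.05767068] [ 6.0e-04  1.3e-03 -1.0e+00] [ 0.04515184  0.37041407 -1.66078187]
```

```bash
python3 - <<'E'
from h import *
T=np.array(optics.camera_params('wrist')['T_tool_cam'])
for i in range(8):
    im,c=snap('wrist'); p=(c[2]@np.linalg.inv(T))[:3,3]; g=gauge(im,c,p[:2]+[-.0006,.0014],p[2]+.0724)
    print(p.round(4),(g[1][:2]-p[:2]).round(4),g[0].round(4),face(im,c,[.4924,.202])[:2] if i==7 else '')
E
```

```text
[0.4935 0.2039 0.0577] [-0.0006  0.0011] [0.4929 0.2053] 
[0.4935 0.2038 0.0576] [-0.0008  0.0012] [0.4928 0.2053] 
[0.4934 0.2038 0.0575] [-0.0007  0.0012] [0.4927 0.2053] 
[0.4933 0.2038 0.0574] [-0.0006  0.0011] [0.4926 0.2053] 
[0.4932 0.2038 0.0573] [-0.0006  0.0011] [0.4926 0.2053] 
[0.4931 0.2037 0.0572] [-0.0006  0.0012] [0.4925 0.2052] 
[0.4931 0.2038 0.0572] [-0.0006  0.0011] [0.4925 0.2053] 
[0.4931 0.2037 0.0571] [-0.0007  0.0012] [0.4925 0.2052] (array([0.4928, 0.2062]), array([0.0516, 0.0599]))
```

```bash
python3 -m creep '{"commands":[{"claw":15,"dx":-0.093,"dy":0,"dz":0.1,"ax":0,"ay":0,"az":0},{"claw":15,"dx":0,"dy":0,"dz":0.1,"ax":0,"ay":0,"az":0},{"claw":15,"dx":0,"dy":0,"dz":0.05,"ax":0,"ay":0,"az":0},{"claw":15,"dx":0,"dy":0,"dz":0,"ax":0,"ay":0,"az":0},{"claw":15,"dx":0,"dy":0,"dz":0,"ax":0,"ay":0,"az":0},{"claw":15,"dx":0,"dy":0,"dz":0,"ax":0,"ay":0,"az":0}]}'
python3 - <<'E'
from h import *
T=np.array(optics.camera_params('wrist')['T_tool_cam'])
for i in range(3):
    im,c=snap('wrist'); p=(c[2]@np.linalg.inv(T))[:3,3]; print(p.round(4), sensors.sense()['force'].round(2))
E
```

```text
clock: 13.72
tool_pos: [0.493, 0.201, 0.0494]
ee_rot: [0.707, 0.707, 0.0, -0.0]
force: [0.0, 0.1, -0.4]
grip_width: 0.222
grasp_force: 39.5
[0.493  0.201  0.0494] [-0.86 -0.33 -1.19]
[0.493  0.201  0.0495] [ 0.08  0.2  -1.06]
[0.4931 0.201  0.0496] [-0.38  0.25 -1.48]
```

```bash
python3 -m creep '{"commands":[{"claw":15,"dx":0,"dy":0,"dz":0.035,"ax":0,"ay":0,"az":0},{"claw":15,"dx":0,"dy":0,"dz":0.035,"ax":0,"ay":0,"az":0},{"claw":15,"dx":0,"dy":0,"dz":0.035,"ax":0,"ay":0,"az":0},{"claw":15,"dx":0,"dy":0,"dz":0.035,"ax":0,"ay":0,"az":0},{"claw":15,"dx":0,"dy":0,"dz":0.035,"ax":0,"ay":0,"az":0},{"claw":15,"dx":0,"dy":0,"dz":0.035,"ax":0,"ay":0,"az":0},{"claw":15,"dx":0,"dy":0,"dz":0.035,"ax":0,"ay":0,"az":0}]}'; python3 -c "
from h import *
print(sensors.sense()['force'],sensors.sense()['ft_torque'])"
```

```text
clock: 14.45
tool_pos: [0.493, 0.2009, 0.042]
ee_rot: [0.707, 0.707, 0.0, -0.0]
force: [0.0, -0.4, -2.0]
grip_width: 0.224
grasp_force: 39.5
[ 0.01779526 -0.42787828 -1.96065958] [-0.03420143 -0.01553637 -0.06850939]
```

```bash
python3 -m creep '{"commands":[{"claw":15,"dx":0,"dy":0,"dz":0.035,"ax":0,"ay":0,"az":0},{"claw":15,"dx":0,"dy":0,"dz":0.035,"ax":0,"ay":0,"az":0},{"claw":15,"dx":0,"dy":0,"dz":0.035,"ax":0,"ay":0,"az":0},{"claw":15,"dx":0,"dy":0,"dz":0.035,"ax":0,"ay":0,"az":0},{"claw":15,"dx":0,"dy":0,"dz":0.035,"ax":0,"ay":0,"az":0}]}'
```

```text
clock: 14.87
tool_pos: [0.493, 0.2009, 0.0368]
ee_rot: [0.707, 0.707, 0.0, -0.0]
force: [-0.5, -0.3, -1.2]
grip_width: 0.222
grasp_force: 39.5
```

```bash
python3 -m creep '{"commands":[{"claw":15,"dx":0,"dy":0,"dz":0.035,"ax":0,"ay":0,"az":0},{"claw":15,"dx":0,"dy":0,"dz":0.035,"ax":0,"ay":0,"az":0},{"claw":15,"dx":0,"dy":0,"dz":0.03,"ax":0,"ay":0,"az":0}]}'
```

```text
clock: 15.12
tool_pos: [0.493, 0.2009, 0.0338]
ee_rot: [0.707, 0.707, 0.0, -0.0]
force: [1.1, 0.2, -1.8]
grip_width: 0.221
grasp_force: 39.5
```

```bash
python3 -m creep '{"commands":[{"claw":15,"dx":0,"dy":0,"dz":0.035,"ax":0,"ay":0,"az":0},{"claw":15,"dx":0,"dy":0,"dz":0.03,"ax":0,"ay":0,"az":0}]}'
```

```text
clock: 15.28
tool_pos: [0.493, 0.2009, 0.0318]
ee_rot: [0.707, 0.707, 0.0, -0.0]
force: [-0.7, 0.4, -0.4]
grip_width: 0.218
grasp_force: 39.5
```

Past 9 mm and still free. Next possible stop is 16 mm, at TCP ≈ 0.0275.

```bash
python3 -m creep '{"commands":[{"claw":15,"dx":0,"dy":0,"dz":0.035,"ax":0,"ay":0,"az":0},{"claw":15,"dx":0,"dy":0,"dz":0.035,"ax":0,"ay":0,"az":0},{"claw":15,"dx":0,"dy":0,"dz":0.035,"ax":0,"ay":0,"az":0},{"claw":15,"dx":0,"dy":0,"dz":0.035,"ax":0,"ay":0,"az":0}]}'
```

```text
clock: 15.62
tool_pos: [0.493, 0.2009, 0.0276]
ee_rot: [0.707, 0.707, 0.0, -0.0]
force: [0.2, -0.2, -0.8]
grip_width: 0.224
grasp_force: 39.5
```

```bash
python3 -m creep '{"commands":[{"claw":15,"dx":0,"dy":0,"dz":0.02,"ax":0,"ay":0,"az":0},{"claw":15,"dx":0,"dy":0,"dz":0.02,"ax":0,"ay":0,"az":0}]}'
```

```text
clock: 15.78
tool_pos: [0.493, 0.2009, 0.0265]
ee_rot: [0.707, 0.707, -0.0, -0.0]
force: [-1.1, -0.2, -0.8]
grip_width: 0.23
grasp_force: 39.5
```

```bash
python3 -m creep '{"commands":[{"claw":15,"dx":0,"dy":0,"dz":0.03,"ax":0,"ay":0,"az":0},{"claw":15,"dx":0,"dy":0,"dz":0.03,"ax":0,"ay":0,"az":0}]}'
```

```text
clock: 15.95
tool_pos: [0.493, 0.2009, 0.0247]
ee_rot: [0.707, 0.707, 0.0, -0.0]
force: [-0.0, -0.5, -0.9]
grip_width: 0.224
grasp_force: 39.5
```

```bash
python3 -m creep '{"commands":[{"claw":15,"dx":0,"dy":0,"dz":0.035,"ax":0,"ay":0,"az":0},{"claw":15,"dx":0,"dy":0,"dz":0.035,"ax":0,"ay":0,"az":0},{"claw":15,"dx":0,"dy":0,"dz":0.035,"ax":0,"ay":0,"az":0}]}'
```

```text
clock: 16.2
tool_pos: [0.493, 0.2009, 0.0215]
ee_rot: [0.707, 0.707, 0.0, -0.0]
force: [-0.8, 0.1, -2.0]
grip_width: 0.221
grasp_force: 39.5
```

```bash
python3 -m creep '{"commands":[{"claw":15,"dx":0,"dy":0,"dz":0.03,"ax":0,"ay":0,"az":0},{"claw":15,"dx":0,"dy":0,"dz":0.03,"ax":0,"ay":0,"az":0}]}'
```

```text
clock: 16.37
tool_pos: [0.493, 0.2009, 0.0197]
ee_rot: [0.707, 0.707, -0.0, -0.0]
force: [0.3, -0.1, -0.4]
grip_width: 0.223
grasp_force: 39.5
```

```bash
python3 -m creep '{"commands":[{"claw":15,"dx":0,"dy":0,"dz":0.025,"ax":0,"ay":0,"az":0}]}'
```

```text
clock: 16.45
tool_pos: [0.493, 0.2009, 0.0195]
ee_rot: [0.707, 0.707, 0.0, -0.0]
force: [-1.0, -0.6, 13.4]
grip_width: 0.224
grasp_force: 41.0
```

```bash
python3 -m creep '{"commands":[{"claw":15,"dx":0,"dy":0,"dz":0.01,"ax":0,"ay":0,"az":0},{"claw":15,"dx":0,"dy":0,"dz":0,"ax":0,"ay":0,"az":0}]}'
```

```text
clock: 16.62
tool_pos: [0.493, 0.2009, 0.0196]
ee_rot: [0.707, 0.707, 0.0, -0.0]
force: [-0.9, 0.3, 7.8]
grip_width: 0.218
grasp_force: 40.6
```

Home at full depth: contact at TCP z 0.0196, pressing about 8 to 13 N. The left plinth is the clear one, but the other two still have to be tried. Lift and move to the middle plinth.

```bash
python3 -m creep '{"commands":[{"claw":15,"dx":0,"dy":0,"dz":-0.15,"ax":0,"ay":0,"az":0},{"claw":15,"dx":0,"dy":0,"dz":-0.25,"ax":0,"ay":0,"az":0},{"claw":15,"dx":0,"dy":0,"dz":-0.4,"ax":0,"ay":0,"az":0},{"claw":15,"dx":0,"dy":0,"dz":-0.6,"ax":0,"ay":0,"az":0},{"claw":15,"dx":0,"dy":0,"dz":-0.6,"ax":0,"ay":0,"az":0},{"claw":15,"dx":-0.4,"dy":0,"dz":-0.3,"ax":0,"ay":0,"az":0},{"claw":15,"dx":-0.8,"dy":-0.2,"dz":0,"ax":0,"ay":0,"az":0},{"claw":15,"dx":-1,"dy":-0.2,"dz":0,"ax":0,"ay":0,"az":0}]}'
python3 -m creep '{"commands":[{"claw":15,"dx":-1,"dy":-0.2,"dz":0,"ax":0,"ay":0,"az":0},{"claw":15,"dx":-1,"dy":-0.2,"dz":0,"ax":0,"ay":0,"az":0},{"claw":15,"dx":-0.9,"dy":-0.08,"dz":0,"ax":0,"ay":0,"az":0},{"claw":15,"dx":-0.6,"dy":0,"dz":0,"ax":0,"ay":0,"az":0},{"claw":15,"dx":0,"dy":0,"dz":0,"ax":0,"ay":0,"az":0},{"claw":15,"dx":0,"dy":0,"dz":0,"ax":0,"ay":0,"az":0},{"claw":15,"dx":0,"dy":0,"dz":0,"ax":0,"ay":0,"az":0},{"claw":15,"dx":0,"dy":0,"dz":0,"ax":0,"ay":0,"az":0}]}'
cat >> h.py <<'E'
def tgt(P0,n=6,off=(-.0006,.0011)):
    T=np.array(optics.camera_params('wrist')['T_tool_cam'])
    for i in range(n):
        im,c=snap('wrist'); p=(c[2]@np.linalg.inv(T))[:3,3]
        if i in(0,n-1):
            f=face(im,c,P0); print('tcp',p.round(4),'face',f[0],f[1],f[4],'units dx,dy',((f[0]-off-p[:2])/.03).round(3)[::-1])
    return im
E
python3 - <<'E'
from h import *
im=tgt([.4659,.0557])
E
```

```text
clock: 17.28
tool_pos: [0.4818, 0.1359, 0.0886]
ee_rot: [0.706, 0.708, 0.002, 0.0]
force: [0.3, -1.0, -1.3]
grip_width: 0.222
grasp_force: 39.7
clock: 17.95
tool_pos: [0.4666, 0.0311, 0.0878]
ee_rot: [0.707, 0.708, 0.0, -0.0]
force: [0.5, -0.9, -1.7]
grip_width: 0.221
grasp_force: 39.7
tcp [0.4666 0.0311 0.0878] face [0.4658 0.0556] [0.06   0.0602] [[0.4664, 0.0527, 62]] units dx,dy [ 0.781 -0.008]
tcp [0.4665 0.0306 0.0877] face [0.4658 0.0556] [0.06   0.0601] [[0.4669, 0.0531, 68]] units dx,dy [ 0.796 -0.003]
```

```bash
python3 -m creep '{"commands":[{"claw":15,"dx":0.25,"dy":0,"dz":0.1,"ax":0,"ay":0,"az":0},{"claw":15,"dx":0.3,"dy":0,"dz":0.3,"ax":0,"ay":0,"az":0},{"claw":15,"dx":0.245,"dy":0,"dz":0.4,"ax":0,"ay":0,"az":0},{"claw":15,"dx":0,"dy":0,"dz":0.35,"ax":0,"ay":0,"az":0},{"claw":15,"dx":0,"dy":0,"dz":0.15,"ax":0,"ay":0,"az":0},{"claw":15,"dx":0,"dy":0,"dz":0,"ax":0,"ay":0,"az":0},{"claw":15,"dx":0,"dy":0,"dz":0,"ax":0,"ay":0,"az":0},{"claw":15,"dx":0,"dy":0,"dz":0,"ax":0,"ay":0,"az":0}]}'
python3 - <<'E'
from h import *
T=np.array(optics.camera_params('wrist')['T_tool_cam'])
for i in range(8):
    im,c=snap('wrist'); p=(c[2]@np.linalg.inv(T))[:3,3]
    if i in(0,4,7):print(p.round(4),(([.4664,.0545]-p[:2])/.03).round(3)[::-1])
E
```

```text
clock: 18.92
tool_pos: [0.4667, 0.0537, 0.0489]
ee_rot: [0.707, 0.707, 0.0, 0.0]
force: [-0.8, -0.1, -1.7]
grip_width: 0.225
grasp_force: 39.7
[0.4667 0.0537 0.0489] [ 0.025 -0.01 ]
[0.4668 0.0537 0.0491] [ 0.028 -0.014]
[0.4667 0.0537 0.049 ] [ 0.027 -0.008]
```

```bash
python3 -m creep '{"commands":[{"claw":15,"dx":0.027,"dy":-0.01,"dz":0,"ax":0,"ay":0,"az":0},{"claw":15,"dx":0,"dy":0,"dz":0,"ax":0,"ay":0,"az":0},{"claw":15,"dx":0,"dy":0,"dz":0.035,"ax":0,"ay":0,"az":0},{"claw":15,"dx":0,"dy":0,"dz":0.035,"ax":0,"ay":0,"az":0},{"claw":15,"dx":0,"dy":0,"dz":0.035,"ax":0,"ay":0,"az":0},{"claw":15,"dx":0,"dy":0,"dz":0.035,"ax":0,"ay":0,"az":0},{"claw":15,"dx":0,"dy":0,"dz":0.035,"ax":0,"ay":0,"az":0},{"claw":15,"dx":0,"dy":0,"dz":0.035,"ax":0,"ay":0,"az":0}]}'
```

```text
clock: 19.98
tool_pos: [0.4662, 0.0546, 0.0423]
ee_rot: [0.707, 0.707, -0.0, -0.0]
force: [0.1, 0.2, -1.7]
grip_width: 0.225
grasp_force: 39.7
```

```bash
python3 -m creep '{"commands":[{"claw":15,"dx":0,"dy":0,"dz":0.033,"ax":0,"ay":0,"az":0}]}'
```

```text
clock: 20.07
tool_pos: [0.4662, 0.0546, 0.0413]
ee_rot: [0.707, 0.707, 0.0, -0.0]
force: [0.2, -1.0, -0.8]
grip_width: 0.223
grasp_force: 39.7
```

Inside the mouth. Go 6 mm on, to about 0.0353, then take small steps around the 9 mm stop at 0.0346.

```bash
python3 -m creep '{"commands":[{"claw":15,"dx":0,"dy":0,"dz":0.033,"ax":0,"ay":0,"az":0},{"claw":15,"dx":0,"dy":0,"dz":0.033,"ax":0,"ay":0,"az":0},{"claw":15,"dx":0,"dy":0,"dz":0.033,"ax":0,"ay":0,"az":0},{"claw":15,"dx":0,"dy":0,"dz":0.033,"ax":0,"ay":0,"az":0},{"claw":15,"dx":0,"dy":0,"dz":0.033,"ax":0,"ay":0,"az":0}]}'; python3 -m creep '{"commands":[{"claw":15,"dx":0,"dy":0,"dz":0.033,"ax":0,"ay":0,"az":0}]}'
```

```text
clock: 20.48
tool_pos: [0.4662, 0.0546, 0.0364]
ee_rot: [0.707, 0.707, 0.0, -0.0]
force: [-0.9, -0.3, -2.4]
grip_width: 0.222
grasp_force: 39.7
clock: 20.57
tool_pos: [0.4662, 0.0546, 0.0354]
ee_rot: [0.707, 0.707, 0.0, -0.0]
force: [-0.5, 0.7, -1.2]
grip_width: 0.22
grasp_force: 39.7
```

```bash
python3 -m creep '{"commands":[{"claw":15,"dx":0,"dy":0,"dz":0.033,"ax":0,"ay":0,"az":0}]}'
```

```text
clock: 20.65
tool_pos: [0.4662, 0.0546, 0.0345]
ee_rot: [0.707, 0.707, 0.0, -0.0]
force: [0.1, 0.2, 6.6]
grip_width: 0.222
grasp_force: 40.2
```

The middle plinth stops at 9 mm, with about 8 N of contact. It's a reject. Hold briefly, lift, and go to the right plinth.

```bash
python3 -m creep '{"commands":[{"claw":15,"dx":0,"dy":0,"dz":0.005,"ax":0,"ay":0,"az":0},{"claw":15,"dx":0,"dy":0,"dz":0,"ax":0,"ay":0,"az":0}]}'
python3 -m creep '{"commands":[{"claw":15,"dx":0,"dy":0,"dz":-0.15,"ax":0,"ay":0,"az":0},{"claw":15,"dx":0,"dy":0,"dz":-0.3,"ax":0,"ay":0,"az":0},{"claw":15,"dx":0,"dy":0,"dz":-0.6,"ax":0,"ay":0,"az":0},{"claw":15,"dx":-0.3,"dy":0,"dz":-0.6,"ax":0,"ay":0,"az":0},{"claw":15,"dx":-0.7,"dy":-0.1,"dz":-0.15,"ax":0,"ay":0,"az":0},{"claw":15,"dx":-1,"dy":-0.1,"dz":0,"ax":0,"ay":0,"az":0},{"claw":15,"dx":-1,"dy":-0.1,"dz":0,"ax":0,"ay":0,"az":0},{"claw":15,"dx":-1,"dy":-0.1,"dz":0,"ax":0,"ay":0,"az":0}]}'
python3 -m creep '{"commands":[{"claw":15,"dx":-1,"dy":-0.1,"dz":0,"ax":0,"ay":0,"az":0},{"claw":15,"dx":-1,"dy":-0.1,"dz":0,"ax":0,"ay":0,"az":0},{"claw":15,"dx":-0.7,"dy":-0.09,"dz":0,"ax":0,"ay":0,"az":0},{"claw":15,"dx":-0.4,"dy":0,"dz":0,"ax":0,"ay":0,"az":0},{"claw":15,"dx":0,"dy":0,"dz":0,"ax":0,"ay":0,"az":0},{"claw":15,"dx":0,"dy":0,"dz":0,"ax":0,"ay":0,"az":0},{"claw":15,"dx":0,"dy":0,"dz":0,"ax":0,"ay":0,"az":0},{"claw":15,"dx":0,"dy":0,"dz":0,"ax":0,"ay":0,"az":0}]}'
python3 - <<'E'
from h import *
im=tgt([.4448,-.1328],8)
E
```

```text
clock: 20.82
tool_pos: [0.4663, 0.0546, 0.0345]
ee_rot: [0.707, 0.707, 0.0, 0.0]
force: [-0.6, 0.8, 2.5]
grip_width: 0.225
grasp_force: 40.2
clock: 21.48
tool_pos: [0.4541, -0.0665, 0.0893]
ee_rot: [0.707, 0.707, 0.0, 0.0]
force: [-0.0, -0.4, -1.2]
grip_width: 0.218
grasp_force: 39.6
clock: 22.15
tool_pos: [0.4456, -0.1568, 0.0885]
ee_rot: [0.706, 0.708, 0.0, -0.0]
force: [-0.5, -0.1, -1.2]
grip_width: 0.228
grasp_force: 39.6
tcp [ 0.4456 -0.1568  0.0885] face [ 0.4448 -0.1329] [0.0599 0.0601] [[0.445, -0.1352, 104]] units dx,dy [ 0.76  -0.007]
tcp [ 0.4454 -0.1581  0.0883] face [ 0.4448 -0.1329] [0.0599 0.0601] [[0.4452, -0.1351, 95]] units dx,dy [ 0.802 -0.001]
```

```bash
python3 -m creep '{"commands":[{"claw":15,"dx":0.25,"dy":0,"dz":0.1,"ax":0,"ay":0,"az":0},{"claw":15,"dx":0.3,"dy":0,"dz":0.3,"ax":0,"ay":0,"az":0},{"claw":15,"dx":0.26,"dy":0,"dz":0.4,"ax":0,"ay":0,"az":0},{"claw":15,"dx":0,"dy":0,"dz":0.35,"ax":0,"ay":0,"az":0},{"claw":15,"dx":0,"dy":0,"dz":0.15,"ax":0,"ay":0,"az":0},{"claw":15,"dx":0,"dy":0,"dz":0,"ax":0,"ay":0,"az":0},{"claw":15,"dx":0,"dy":0,"dz":0,"ax":0,"ay":0,"az":0},{"claw":15,"dx":0,"dy":0,"dz":0,"ax":0,"ay":0,"az":0}]}'
python3 - <<'E'
from h import *
T=np.array(optics.camera_params('wrist')['T_tool_cam'])
for i in range(8):
    im,c=snap('wrist'); p=(c[2]@np.linalg.inv(T))[:3,3]
    if i in(0,4,7):print(p.round(4),(([.4454,-.1340]-p[:2])/.03).round(3)[::-1])
E
```

```text
clock: 23.22
tool_pos: [0.4456, -0.1344, 0.0497]
ee_rot: [0.707, 0.707, 0.0, 0.0]
force: [0.2, 0.9, -1.2]
grip_width: 0.225
grasp_force: 39.6
[ 0.4456 -0.1344  0.0497] [ 0.013 -0.008]
[ 0.4457 -0.1344  0.0498] [ 0.012 -0.01 ]
[ 0.4455 -0.1342  0.0495] [ 0.008 -0.004]
```

```bash
python3 -m creep '{"commands":[{"claw":15,"dx":0.01,"dy":-0.005,"dz":0.035,"ax":0,"ay":0,"az":0},{"claw":15,"dx":0,"dy":0,"dz":0.035,"ax":0,"ay":0,"az":0},{"claw":15,"dx":0,"dy":0,"dz":0.035,"ax":0,"ay":0,"az":0},{"claw":15,"dx":0,"dy":0,"dz":0.035,"ax":0,"ay":0,"az":0},{"claw":15,"dx":0,"dy":0,"dz":0.035,"ax":0,"ay":0,"az":0},{"claw":15,"dx":0,"dy":0,"dz":0.035,"ax":0,"ay":0,"az":0},{"claw":15,"dx":0,"dy":0,"dz":0.035,"ax":0,"ay":0,"az":0}]}'
```

```text
clock: 24.2
tool_pos: [0.4452, -0.1338, 0.0418]
ee_rot: [0.707, 0.707, 0.0, -0.0]
force: [0.1, 0.4, -0.8]
grip_width: 0.224
grasp_force: 39.6
```

```bash
python3 -m creep '{"commands":[{"claw":15,"dx":0,"dy":0,"dz":0.033,"ax":0,"ay":0,"az":0}]}'
```

```text
clock: 24.28
tool_pos: [0.4452, -0.1338, 0.0409]
ee_rot: [0.707, 0.707, 0.0, -0.0]
force: [0.4, 0.6, -1.3]
grip_width: 0.221
grasp_force: 39.6
```

```bash
python3 -m creep '{"commands":[{"claw":15,"dx":0,"dy":0,"dz":0.033,"ax":0,"ay":0,"az":0},{"claw":15,"dx":0,"dy":0,"dz":0.033,"ax":0,"ay":0,"az":0},{"claw":15,"dx":0,"dy":0,"dz":0.033,"ax":0,"ay":0,"az":0},{"claw":15,"dx":0,"dy":0,"dz":0.033,"ax":0,"ay":0,"az":0},{"claw":15,"dx":0,"dy":0,"dz":0.033,"ax":0,"ay":0,"az":0},{"claw":15,"dx":0,"dy":0,"dz":0.033,"ax":0,"ay":0,"az":0},{"claw":15,"dx":0,"dy":0,"dz":0.033,"ax":0,"ay":0,"az":0}]}'
```

```text
clock: 24.87
tool_pos: [0.4453, -0.1338, 0.034]
ee_rot: [0.707, 0.707, 0.0, -0.0]
force: [0.1, -0.2, -0.8]
grip_width: 0.222
grasp_force: 39.6
```

```bash
python3 -m creep '{"commands":[{"claw":15,"dx":0,"dy":0,"dz":0.033,"ax":0,"ay":0,"az":0},{"claw":15,"dx":0,"dy":0,"dz":0.033,"ax":0,"ay":0,"az":0},{"claw":15,"dx":0,"dy":0,"dz":0.033,"ax":0,"ay":0,"az":0},{"claw":15,"dx":0,"dy":0,"dz":0.033,"ax":0,"ay":0,"az":0},{"claw":15,"dx":0,"dy":0,"dz":0.033,"ax":0,"ay":0,"az":0}]}'
```

```text
clock: 25.28
tool_pos: [0.4453, -0.1338, 0.029]
ee_rot: [0.707, 0.707, 0.0, -0.0]
force: [-0.1, -0.9, -1.2]
grip_width: 0.224
grasp_force: 39.6
```

```bash
python3 -m creep '{"commands":[{"claw":15,"dx":0,"dy":0,"dz":0.03,"ax":0,"ay":0,"az":0}]}'
```

```text
clock: 25.37
tool_pos: [0.4453, -0.1338, 0.0281]
ee_rot: [0.707, 0.707, 0.0, -0.0]
force: [0.4, 1.2, -2.1]
grip_width: 0.22
grasp_force: 39.6
```

```bash
python3 -m creep '{"commands":[{"claw":15,"dx":0,"dy":0,"dz":0.03,"ax":0,"ay":0,"az":0}]}'
```

```text
clock: 25.45
tool_pos: [0.4453, -0.1338, 0.0274]
ee_rot: [0.707, 0.707, 0.0, 0.0]
force: [-1.0, -0.8, 12.0]
grip_width: 0.226
grasp_force: 40.6
```

The right plinth stops at 16 mm, with about 13 N of contact. That leaves the left plinth as the clear one. Return to it and measure the slate more accurately.

```bash
python3 -m creep '{"commands":[{"claw":15,"dx":0,"dy":0,"dz":0,"ax":0,"ay":0,"az":0},{"claw":15,"dx":0,"dy":0,"dz":-0.15,"ax":0,"ay":0,"az":0},{"claw":15,"dx":0,"dy":0,"dz":-0.35,"ax":0,"ay":0,"az":0},{"claw":15,"dx":0,"dy":0,"dz":-0.6,"ax":0,"ay":0,"az":0},{"claw":15,"dx":0,"dy":0,"dz":-0.6,"ax":0,"ay":0,"az":0},{"claw":15,"dx":0.4,"dy":0.1,"dz":-0.3,"ax":0,"ay":0,"az":0},{"claw":15,"dx":0.8,"dy":0.1,"dz":0,"ax":0,"ay":0,"az":0},{"claw":15,"dx":1,"dy":0.2,"dz":0,"ax":0,"ay":0,"az":0}]}'
python3 -m creep '{"commands":[{"claw":15,"dx":1,"dy":0.2,"dz":0,"ax":0,"ay":0,"az":0},{"claw":15,"dx":1,"dy":0.2,"dz":0,"ax":0,"ay":0,"az":0},{"claw":15,"dx":1,"dy":0.2,"dz":0,"ax":0,"ay":0,"az":0},{"claw":15,"dx":1,"dy":0.2,"dz":0,"ax":0,"ay":0,"az":0},{"claw":15,"dx":1,"dy":0.2,"dz":0,"ax":0,"ay":0,"az":0},{"claw":15,"dx":1,"dy":0.2,"dz":0,"ax":0,"ay":0,"az":0},{"claw":15,"dx":0.9,"dy":0.1,"dz":0,"ax":0,"ay":0,"az":0},{"claw":15,"dx":0.6,"dy":0.09,"dz":0,"ax":0,"ay":0,"az":0}]}'
python3 -m creep '{"commands":[{"claw":15,"dx":0.6,"dy":0,"dz":0,"ax":0,"ay":0,"az":0},{"claw":15,"dx":0.2,"dy":0,"dz":0,"ax":0,"ay":0,"az":0},{"claw":15,"dx":0,"dy":0,"dz":0,"ax":0,"ay":0,"az":0},{"claw":15,"dx":0,"dy":0,"dz":0,"ax":0,"ay":0,"az":0},{"claw":15,"dx":0,"dy":0,"dz":0,"ax":0,"ay":0,"az":0},{"claw":15,"dx":0,"dy":0,"dz":0,"ax":0,"ay":0,"az":0}]}'
python3 - <<'E'
from h import *
im=tgt([.4924,.2020],8)
d=np.load('top0.npz'); im=d['im']; c=(d['K'],float(d['k']),d['T'])
g=cv2.cvtColor(im,cv2.COLOR_RGB2HSV); m=np.zeros(im.shape[:2],np.uint8); m[103:253,187:374]=((g[103:253,187:374,1]<100)&(g[103:253,187:374,2]<160))
m=cv2.morphologyEx(m,cv2.MORPH_CLOSE,np.ones((7,7)));m=cv2.morphologyEx(m,cv2.MORPH_OPEN,np.ones((7,7)))
k=max(cv2.findContours(m,0,1)[0],key=cv2.contourArea); P=np.array([onz(c,p,.002)[:2] for p in k[:,0,:]],np.float32); r=cv2.minAreaRect(P); print(r,cv2.boxPoints(r).round(3).tolist(), g[140,330],g[140,290],g[200,250])
E
```

```text
clock: 26.12
tool_pos: [0.4572, -0.0695, 0.0883]
ee_rot: [0.709, 0.705, -0.0, 0.001]
force: [0.9, 0.2, -1.8]
grip_width: 0.223
grasp_force: 39.7
clock: 26.78
tool_pos: [0.499, 0.1612, 0.0875]
ee_rot: [0.706, 0.708, 0.001, -0.001]
force: [-0.4, 0.9, -1.1]
grip_width: 0.223
grasp_force: 39.7
clock: 27.28
tool_pos: [0.4991, 0.1791, 0.0874]
ee_rot: [0.708, 0.706, -0.001, 0.0]
force: [-0.4, -0.7, -1.6]
grip_width: 0.22
grasp_force: 39.7
tcp [0.4991 0.1791 0.0874] face [0.4924 0.202 ] [0.0602 0.06  ] [[0.4924, 0.2002, 123]] units dx,dy [ 0.726 -0.205]
tcp [0.4991 0.1809 0.0873] face [0.4924 0.202 ] [0.0602 0.0599] [[0.4924, 0.2001, 120]] units dx,dy [ 0.667 -0.205]
((0.5847260355949402, 0.02582453191280365), (0.3754885792732239, 0.470474511384964), 0.03629414737224579) [[0.3970000147819519, 0.26100000739097595], [0.3970000147819519, -0.20999999344348907], [0.7730000019073486, -0.20900000631809235], [0.7720000147819519, 0.26100000739097595]] [ 98   8 130] [102  10 133] [ 79  87 132]
```

```bash
python3 -m creep '{"commands":[{"claw":15,"dx":0.2,"dy":-0.105,"dz":0.1,"ax":0,"ay":0,"az":0},{"claw":15,"dx":0.27,"dy":-0.1,"dz":0.3,"ax":0,"ay":0,"az":0},{"claw":15,"dx":0.2,"dy":0,"dz":0.4,"ax":0,"ay":0,"az":0},{"claw":15,"dx":0,"dy":0,"dz":0.35,"ax":0,"ay":0,"az":0},{"claw":15,"dx":0,"dy":0,"dz":0.12,"ax":0,"ay":0,"az":0},{"claw":15,"dx":0,"dy":0,"dz":0,"ax":0,"ay":0,"az":0},{"claw":15,"dx":0,"dy":0,"dz":0,"ax":0,"ay":0,"az":0},{"claw":15,"dx":0,"dy":0,"dz":0,"ax":0,"ay":0,"az":0}]}'
python3 - <<'E'
from h import *
T=np.array(optics.camera_params('wrist')['T_tool_cam'])
for i in range(8):
    im,c=snap('wrist'); p=(c[2]@np.linalg.inv(T))[:3,3]
    if i in(0,4,7):print(p.round(4),(([.4930,.2009]-p[:2])/.03).round(3)[::-1])
d=np.load('top0.npz'); im=d['im']; c=(d['K'],float(d['k']),d['T'])
g=cv2.cvtColor(im,cv2.COLOR_RGB2HSV); m=np.zeros(im.shape[:2],np.uint8); s=np.s_[103:200,187:374]; m[s]=(g[s][...,1]<45)&(g[s][...,2]<180)
m=cv2.morphologyEx(m,cv2.MORPH_OPEN,np.ones((5,5)))
k=max(cv2.findContours(m,0,1)[0],key=cv2.contourArea); P=np.array([onz(c,p,.002)[:2] for p in k[:,0,:]],np.float32); r=cv2.minAreaRect(P); print(r,cv2.boxPoints(r).round(3).tolist())
E
```

```text
clock: 28.35
tool_pos: [0.4933, 0.2008, 0.0493]
ee_rot: [0.708, 0.707, 0.0, 0.0]
force: [0.9, -0.3, -1.3]
grip_width: 0.22
grasp_force: 39.7
[0.4933 0.2008 0.0493] [ 0.003 -0.011]
[0.4934 0.2012 0.0497] [-0.009 -0.013]
[0.4932 0.2012 0.0495] [-0.012 -0.006]
((0.6743096113204956, -0.06863203644752502), (0.16095399856567383, 0.2003346085548401), 4.589418411254883) [[0.5860000252723694, 0.02500000037252903], [0.6019999980926514, -0.17499999701976776], [0.7630000114440918, -0.16200000047683716], [0.746999979019165, 0.03799999877810478]]
```

```bash
python3 -m creep '{"commands":[{"claw":15,"dx":-0.01,"dy":-0.008,"dz":0.035,"ax":0,"ay":0,"az":0},{"claw":15,"dx":0,"dy":0,"dz":0.035,"ax":0,"ay":0,"az":0},{"claw":15,"dx":0,"dy":0,"dz":0.035,"ax":0,"ay":0,"az":0},{"claw":15,"dx":0,"dy":0,"dz":0.035,"ax":0,"ay":0,"az":0},{"claw":15,"dx":0,"dy":0,"dz":0.035,"ax":0,"ay":0,"az":0},{"claw":15,"dx":0,"dy":0,"dz":0.035,"ax":0,"ay":0,"az":0},{"claw":15,"dx":0,"dy":0,"dz":0.035,"ax":0,"ay":0,"az":0}]}'
```

```text
clock: 29.33
tool_pos: [0.4927, 0.2009, 0.0417]
ee_rot: [0.707, 0.707, -0.0, -0.0]
force: [-0.2, 0.4, -1.2]
grip_width: 0.223
grasp_force: 39.7
```

```bash
python3 -m creep '{"commands":[{"claw":15,"dx":0,"dy":0,"dz":0.033,"ax":0,"ay":0,"az":0},{"claw":15,"dx":0,"dy":0,"dz":0.033,"ax":0,"ay":0,"az":0}]}'
```

```text
clock: 29.5
tool_pos: [0.4928, 0.201, 0.0398]
ee_rot: [0.707, 0.707, 0.0, -0.0]
force: [-0.1, 0.3, -1.4]
grip_width: 0.228
grasp_force: 39.7
```

```bash
python3 -m creep '{"commands":[{"claw":15,"dx":0,"dy":0,"dz":0.035,"ax":0,"ay":0,"az":0},{"claw":15,"dx":0,"dy":0,"dz":0.035,"ax":0,"ay":0,"az":0},{"claw":15,"dx":0,"dy":0,"dz":0.035,"ax":0,"ay":0,"az":0},{"claw":15,"dx":0,"dy":0,"dz":0.035,"ax":0,"ay":0,"az":0},{"claw":15,"dx":0,"dy":0,"dz":0.035,"ax":0,"ay":0,"az":0},{"claw":15,"dx":0,"dy":0,"dz":0.035,"ax":0,"ay":0,"az":0},{"claw":15,"dx":0,"dy":0,"dz":0.035,"ax":0,"ay":0,"az":0},{"claw":15,"dx":0,"dy":0,"dz":0.035,"ax":0,"ay":0,"az":0}]}'
```

```text
clock: 30.17
tool_pos: [0.4928, 0.201, 0.0314]
ee_rot: [0.707, 0.707, 0.0, -0.0]
force: [0.6, 1.4, -1.6]
grip_width: 0.222
grasp_force: 39.7
```

```bash
python3 -m creep '{"commands":[{"claw":15,"dx":0,"dy":0,"dz":0.035,"ax":0,"ay":0,"az":0},{"claw":15,"dx":0,"dy":0,"dz":0.035,"ax":0,"ay":0,"az":0},{"claw":15,"dx":0,"dy":0,"dz":0.035,"ax":0,"ay":0,"az":0},{"claw":15,"dx":0,"dy":0,"dz":0.035,"ax":0,"ay":0,"az":0},{"claw":15,"dx":0,"dy":0,"dz":0.035,"ax":0,"ay":0,"az":0},{"claw":15,"dx":0,"dy":0,"dz":0.035,"ax":0,"ay":0,"az":0},{"claw":15,"dx":0,"dy":0,"dz":0.035,"ax":0,"ay":0,"az":0},{"claw":15,"dx":0,"dy":0,"dz":0.035,"ax":0,"ay":0,"az":0}]}'
```

```text
clock: 30.83
tool_pos: [0.4928, 0.201, 0.023]
ee_rot: [0.707, 0.707, 0.0, -0.0]
force: [0.3, 0.0, -0.6]
grip_width: 0.219
grasp_force: 39.7
```

```bash
python3 -m creep '{"commands":[{"claw":15,"dx":0,"dy":0,"dz":0.033,"ax":0,"ay":0,"az":0},{"claw":15,"dx":0,"dy":0,"dz":0.033,"ax":0,"ay":0,"az":0}]}'
```

```text
clock: 31.0
tool_pos: [0.4928, 0.201, 0.0211]
ee_rot: [0.707, 0.707, 0.0, 0.0]
force: [0.2, 0.6, -0.8]
grip_width: 0.223
grasp_force: 39.7
```

The slate centre is at (0.674, −0.069) and measures 161 × 200 mm. The pin is now about 22.5 mm deep in the left plinth. I'll drag the plinth toward the slate by the pin, starting gently. The line stays about 107 mm clear of the middle plinth.

```bash
python3 -m creep '{"commands":[{"claw":15,"dx":-0.1,"dy":0.07,"dz":0,"ax":0,"ay":0,"az":0},{"claw":15,"dx":-0.15,"dy":0.11,"dz":0,"ax":0,"ay":0,"az":0},{"claw":15,"dx":-0.2,"dy":0.15,"dz":0,"ax":0,"ay":0,"az":0},{"claw":15,"dx":-0.25,"dy":0.18,"dz":0,"ax":0,"ay":0,"az":0}]}'; python3 -c "
from h import *
s=sensors.sense();print(s['force'],s['ft_torque'])"
```

```text
clock: 31.33
tool_pos: [0.508, 0.1798, 0.021]
ee_rot: [0.707, 0.707, -0.0, -0.0]
force: [-0.3, 3.0, -3.6]
grip_width: 0.222
grasp_force: 39.6
[-0.30523951  3.04473655 -3.5667796 ] [0.41528499 0.26947152 0.04066617]
```

```bash
python3 -m creep '{"commands":[{"claw":15,"dx":-0.3,"dy":0.22,"dz":0,"ax":0,"ay":0,"az":0},{"claw":15,"dx":-0.3,"dy":0.22,"dz":0,"ax":0,"ay":0,"az":0},{"claw":15,"dx":-0.3,"dy":0.22,"dz":0,"ax":0,"ay":0,"az":0},{"claw":15,"dx":-0.3,"dy":0.22,"dz":0,"ax":0,"ay":0,"az":0},{"claw":15,"dx":-0.3,"dy":0.22,"dz":0,"ax":0,"ay":0,"az":0},{"claw":15,"dx":-0.3,"dy":0.22,"dz":0,"ax":0,"ay":0,"az":0},{"claw":15,"dx":-0.3,"dy":0.22,"dz":0,"ax":0,"ay":0,"az":0},{"claw":15,"dx":-0.3,"dy":0.22,"dz":0,"ax":0,"ay":0,"az":0}]}'
```

```text
clock: 32.0
tool_pos: [0.5613, 0.1071, 0.0212]
ee_rot: [0.707, 0.707, -0.0, -0.0]
force: [-2.9, 2.7, -1.7]
grip_width: 0.219
grasp_force: 39.6
```

```bash
python3 -m creep '{"commands":[{"claw":15,"dx":-0.3,"dy":0.22,"dz":0,"ax":0,"ay":0,"az":0},{"claw":15,"dx":-0.3,"dy":0.22,"dz":0,"ax":0,"ay":0,"az":0},{"claw":15,"dx":-0.3,"dy":0.22,"dz":0,"ax":0,"ay":0,"az":0},{"claw":15,"dx":-0.3,"dy":0.22,"dz":0,"ax":0,"ay":0,"az":0},{"claw":15,"dx":-0.3,"dy":0.22,"dz":0,"ax":0,"ay":0,"az":0},{"claw":15,"dx":-0.3,"dy":0.22,"dz":0,"ax":0,"ay":0,"az":0},{"claw":15,"dx":-0.3,"dy":0.22,"dz":0,"ax":0,"ay":0,"az":0},{"claw":15,"dx":-0.3,"dy":0.22,"dz":0,"ax":0,"ay":0,"az":0}]}'
```

```text
clock: 32.67
tool_pos: [0.614, 0.0352, 0.0211]
ee_rot: [0.707, 0.707, -0.0, -0.0]
force: [-1.1, 3.3, -0.8]
grip_width: 0.223
grasp_force: 39.6
```

```bash
python3 -m creep '{"commands":[{"claw":15,"dx":-0.3,"dy":0.22,"dz":0,"ax":0,"ay":0,"az":0},{"claw":15,"dx":-0.3,"dy":0.22,"dz":0,"ax":0,"ay":0,"az":0},{"claw":15,"dx":-0.3,"dy":0.22,"dz":0,"ax":0,"ay":0,"az":0},{"claw":15,"dx":-0.3,"dy":0.22,"dz":0,"ax":0,"ay":0,"az":0},{"claw":15,"dx":-0.3,"dy":0.22,"dz":0,"ax":0,"ay":0,"az":0},{"claw":15,"dx":-0.3,"dy":0.22,"dz":0,"ax":0,"ay":0,"az":0},{"claw":15,"dx":-0.3,"dy":0.22,"dz":0,"ax":0,"ay":0,"az":0},{"claw":15,"dx":-0.2,"dy":0.15,"dz":0,"ax":0,"ay":0,"az":0}]}'
```

```text
clock: 33.33
tool_pos: [0.6653, -0.0353, 0.0212]
ee_rot: [0.708, 0.707, -0.0, 0.001]
force: [-1.1, 2.3, 0.4]
grip_width: 0.22
grasp_force: 39.8
```

```bash
python3 -m creep '{"commands":[{"claw":15,"dx":-0.1,"dy":0.05,"dz":0,"ax":0,"ay":0,"az":0},{"claw":15,"dx":-0.1,"dy":0.05,"dz":0,"ax":0,"ay":0,"az":0},{"claw":15,"dx":0,"dy":0,"dz":0,"ax":0,"ay":0,"az":0},{"claw":15,"dx":0,"dy":0,"dz":0,"ax":0,"ay":0,"az":0},{"claw":15,"dx":0,"dy":0,"dz":0,"ax":0,"ay":0,"az":0},{"claw":15,"dx":0,"dy":0,"dz":0,"ax":0,"ay":0,"az":0},{"claw":15,"dx":0,"dy":0,"dz":0,"ax":0,"ay":0,"az":0},{"claw":15,"dx":0,"dy":0,"dz":0,"ax":0,"ay":0,"az":0}]}'; python3 - <<'E'
from h import *
im,c=snap('wrist','pics/w11.png'); s=sensors.sense(); p=s['tool_pos']; print(p,s['force']); print(face(im,c,p[:2]))
E
```

```text
clock: 34.0
tool_pos: [0.6676, -0.0394, 0.0212]
ee_rot: [0.707, 0.707, 0.0, 0.0]
force: [1.0, 0.9, -2.2]
grip_width: 0.22
grasp_force: 39.5
[ 0.66758515 -0.03942931  0.02120542] [ 1.15034137  0.36973669 -0.713086  ]
(array([ 0.6672, -0.0313]), array([0.0475, 0.0599]), 85.2, array([ 0.6667, -0.0227]), [])
```

The plinth is near (0.667, −0.039), with about 38 mm of slate to spare all round. Now seat the gauge.

```bash
python3 -m creep '{"commands":[{"claw":15,"dx":0,"dy":0,"dz":0.025,"ax":0,"ay":0,"az":0},{"claw":15,"dx":0,"dy":0,"dz":0.02,"ax":0,"ay":0,"az":0}]}'; python3 -m creep '{"commands":[{"claw":15,"dx":0,"dy":0,"dz":0.012,"ax":0,"ay":0,"az":0}]}'
```

```text
clock: 34.22
tool_pos: [0.6674, -0.0394, 0.0199]
ee_rot: [0.707, 0.707, 0.0, 0.0]
force: [0.5, 0.4, -1.5]
grip_width: 0.221
grasp_force: 39.6
clock: 34.3
tool_pos: [0.6673, -0.0394, 0.0197]
ee_rot: [0.707, 0.707, 0.0, 0.0]
force: [-1.9, 1.3, 3.8]
grip_width: 0.226
grasp_force: 40.1
```

```bash
python3 -m creep '{"commands":[{"claw":15,"dx":0,"dy":0,"dz":0.008,"ax":0,"ay":0,"az":0},{"claw":50,"dx":0,"dy":0,"dz":0,"ax":0,"ay":0,"az":0},{"claw":50,"dx":0,"dy":0,"dz":0,"ax":0,"ay":0,"az":0},{"claw":50,"dx":0,"dy":0,"dz":0,"ax":0,"ay":0,"az":0},{"claw":50,"dx":0,"dy":0,"dz":0,"ax":0,"ay":0,"az":0},{"claw":50,"dx":0,"dy":0,"dz":0,"ax":0,"ay":0,"az":0}]}'
python3 -m creep '{"commands":[{"claw":50,"dx":0,"dy":0,"dz":-0.2,"ax":0,"ay":0,"az":0},{"claw":50,"dx":0,"dy":0,"dz":-0.5,"ax":0,"ay":0,"az":0},{"claw":50,"dx":0,"dy":0,"dz":-0.8,"ax":0,"ay":0,"az":0},{"claw":50,"dx":0,"dy":0,"dz":-1,"ax":0,"ay":0,"az":0},{"claw":50,"dx":0,"dy":0,"dz":-1,"ax":0,"ay":0,"az":0},{"claw":50,"dx":0,"dy":0,"dz":-1,"ax":0,"ay":0,"az":0},{"claw":50,"dx":0,"dy":0,"dz":-0.5,"ax":0,"ay":0,"az":0},{"claw":50,"dx":0,"dy":0,"dz":0,"ax":0,"ay":0,"az":0}]}'
python3 -m creep '{"commands":[{"claw":50,"dx":0,"dy":0,"dz":0,"ax":0,"ay":0,"az":0},{"claw":50,"dx":0,"dy":0,"dz":0,"ax":0,"ay":0,"az":0},{"claw":50,"dx":0,"dy":0,"dz":0,"ax":0,"ay":0,"az":0},{"claw":50,"dx":0,"dy":0,"dz":0,"ax":0,"ay":0,"az":0}]}'
python3 - <<'E'
from h import *
im,c=snap('wrist'); p=sensors.sense()['tool_pos']; print(p,face(im,c,[.667,-.039]),gauge(im,c,[.667,-.039],.092))
a=im[:,:,::-1]; im2,c2=snap('side'); u,v=proj(c2,[.667,-.039,.05]).astype(int); b=cv2.resize(im2[v-50:v+50,u-60:u+60,::-1],(336,280),interpolation=cv2.INTER_CUBIC)
cv2.imwrite('pics/w12.png',np.hstack([cv2.resize(a,(373,280)),b]))
im3,c3=snap('top','pics/top1.png'); print(face(im3,c3,[.4658,.0556])[0],face(im3,c3,[.4448,-.1329])[0])
d=np.abs(im3.astype(int)-np.load('top0.npz')['im']).max(2)>60; n,l,st,ce=cv2.connectedComponentsWithStats(d.astype(np.uint8)); print([(st[i].tolist()) for i in range(1,n) if st[i,4]>15])
E
```

```text
clock: 34.8
tool_pos: [0.6672, -0.0393, 0.0191]
ee_rot: [0.707, 0.707, -0.0, -0.0]
force: [0.3, -0.7, 0.5]
grip_width: 0.583
grasp_force: 0.0
clock: 35.47
tool_pos: [0.6704, -0.0395, 0.1744]
ee_rot: [0.707, 0.707, 0.003, 0.003]
force: [0.0, 0.7, 0.4]
grip_width: 0.588
grasp_force: 0.0
clock: 35.8
tool_pos: [0.6662, -0.0391, 0.1676]
ee_rot: [0.707, 0.707, -0.001, -0.001]
force: [-0.7, -0.8, -0.4]
grip_width: 0.583
grasp_force: 0.0
[ 0.66639755 -0.03910388  0.16782646] (array([ 0.6667, -0.0375]), array([0.06  , 0.0599]), 85.1, array([ 0.6667, -0.0344]), []) (array([ 0.6669, -0.0378]), array([ 0.6668, -0.0378,  0.0092]), array([286.2, 206.1]), 303)
[ 0.8746 -0.2041] [ 0.8746 -0.2041]
[[299, 41, 61, 38, 2075], [355, 80, 4, 4, 16], [292, 88, 2, 12, 22], [293, 112, 43, 64, 740], [335, 135, 31, 19, 176], [410, 182, 9, 10, 42], [194, 199, 28, 28, 651], [355, 201, 7, 15, 27], [332, 217, 30, 33, 681], [263, 234, 15, 8, 63], [281, 255, 3, 15, 34], [270, 256, 2, 13, 20], [281, 256, 67, 101, 385], [356, 257, 2, 14, 17], [281, 283, 2, 35, 58], [349, 307, 10, 51, 117], [270, 321, 5, 37, 88], [0, 365, 15, 25, 276], [271, 364, 4, 8, 19], [336, 364, 12, 56, 206], [271, 375, 5, 20, 48], [284, 392, 33, 28, 337]]
```

View pics/w12.png

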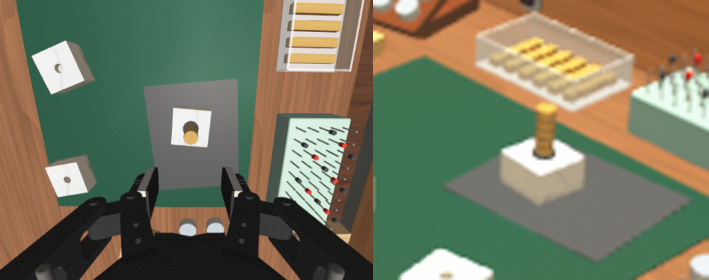

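The picture shows the plinth lying wholly on the slate, with the gauge upright and its collar down on the top face. The gauge axis and plinth centre agree to 0.3 mm. The gripper is clear of everything, so I'm handing in.

```bash
python3 -c "
from rig import ticket
print(ticket.sign_off())"
```

```text
the job is handed in; nothing more can be done
None
```

I tried all three plinths from left to right: the left one took the pin fully home, the middle stopped it at 9 mm and the right at 16 mm. The left plinth now stands wholly on the slate with the gauge fully home. I didn't re-measure the two rejects or the other objects afterwards, and I closed the fingers on top of the handle once (14 N) before getting a proper grip.

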